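# Start the bead mill and hang up the ear defenders

### The job

Start the bead mill: stand every grinding jar upright in a well of its rack, right down on the tub's floor, then shut the lid fully, and only then press the start plunger down to its stop and let it up again. Every pair of ear defenders on the bench is to end up hung over the rail, one cup on each side of the bar; leave the mortar and the wash bottle where they stand.

Things in the scene. Friction and masses are not known exactly. Their poses are not given: they have to be found in the camera images.
- muff1: pair of ear defenders standing on its black cups, maybe absent; 0.25 kg. Origin: underside, midway between the cups; z up to the crown, x cup to cup. Cups 58 mm along y, 78 mm high, at x = -75..-36 and 36..75 mm. Steel band 22 mm wide arches over. On the crown a dark rubber cushion, 46 mm (x) by 30 mm (y), 128 to 150 mm above the origin: grip it across its 30 mm
- muff1_crown (a point): the underside of that pair's crown cushion, 128 mm above its origin: this rests on the bar when hung. The band slopes down from it on both sides
- muff2: pair of ear defenders standing on its black cups, maybe absent; 0.25 kg. Origin: underside, midway between the cups; z up to the crown, x cup to cup. Cups 58 mm along y, 78 mm high, at x = -75..-36 and 36..75 mm. Steel band 22 mm wide arches over. On the crown a dark rubber cushion, 46 mm (x) by 30 mm (y), 128 to 150 mm above the origin: grip it across its 30 mm
- muff2_crown (a point): the underside of that pair's crown cushion, 128 mm above its origin: this rests on the bar when hung. The band slopes down from it on both sides
- muff3: pair of ear defenders standing on its black cups, maybe absent; 0.25 kg. Origin: underside, midway between the cups; z up to the crown, x cup to cup. Cups 58 mm along y, 78 mm high, at x = -75..-36 and 36..75 mm. Steel band 22 mm wide arches over. On the crown a dark rubber cushion, 46 mm (x) by 30 mm (y), 128 to 150 mm above the origin: grip it across its 30 mm
- muff3_crown (a point): the underside of that pair's crown cushion, 128 mm above its origin: this rests on the bar when hung. The band slopes down from it on both sides
- jar1: a steel grinding jar, a plain closed cylinder 60 mm in diameter and 66 mm high with a dark ring round it, heaviest at its foot, about 0.4 kg. May be absent. Origin at the centre of its underside, z up its axis
- jar2: a steel grinding jar, a plain closed cylinder 60 mm in diameter and 66 mm high with a dark ring round it, heaviest at its foot, about 0.4 kg. May be absent. Origin at the centre of its underside, z up its axis
- jar3: a steel grinding jar, a plain closed cylinder 60 mm in diameter and 66 mm high with a dark ring round it, heaviest at its foot, about 0.4 kg. May be absent. Origin at the centre of its underside, z up its axis
- rail: fixed horizontal steel bar, 16 mm in diameter and 360 mm long, on a post at each end; its axis is 150 mm above the bench (its top 158 mm). Origin on the bench below the bar's middle; the bar runs along its y axis
- mill: bead mill, fixed: white open tub 150 mm (x) by 230 mm (y) outside, rim 85 mm above the bench, walls 6 mm, floor 6 mm above the bench. Origin on the bench under the tub's middle; front towards -x. On the floor a grey rack 26 mm thick with three wells along y. At its -y side, y = -117 to -197 mm, a console 70 mm high with the start plunger
- rack_hole0 (a point): centre of the mouth of a jar well, 32 mm above the bench, at x 0, y -70 mm in the mill's frame; 63 mm wide and 26 mm deep, open to the tub's floor. Any jar fits any well and then stands on the tub's floor, its top 72 mm above the bench
- rack_hole1 (a point): centre of the mouth of a jar well, 32 mm above the bench, at x 0, y 0 mm in the mill's frame; 63 mm wide and 26 mm deep, open to the tub's floor. Any jar fits any well and then stands on the tub's floor, its top 72 mm above the bench
- rack_hole2 (a point): centre of the mouth of a jar well, 32 mm above the bench, at x 0, y 70 mm in the mill's frame; 63 mm wide and 26 mm deep, open to the tub's floor. Any jar fits any well and then stands on the tub's floor, its top 72 mm above the bench
- lid (a joint): angle of the mill's lid, rad: 0 shut on the rim, 1.6 to 1.8 (standing open) at the start. A grey plate 8 mm thick, 150 mm from hinge to front edge, as wide as the tub (230 mm), hinged along the tub's far (+x) rim. The hinge is stiff: the lid stays at any angle and must be pushed all the way down
- lid_hinge (a point): middle of the lid's hinge axis, on the mill's far rim; the axis runs along the mill's y
- lid_handle (a point): centre of the knob (under 40 mm wide) on the lid's outer face, middle of the front edge (when the lid stands open it faces away from the robot)
- start (a joint): travel of the start plunger, m: 0 up, 0.012 pressed to its stop, straight down; spring, about 8 N at the stop, it comes up when let go
- start_top (a point): centre of the top of the start plunger's round black head, 34 mm in diameter
- mortar: bystander: white mortar 110 mm wide, 60 mm high, with pestle. Origin at the centre of its underside
- washbottle: bystander: white wash bottle, 64 mm wide, 170 mm high. Origin at the centre of its underside
Things that resemble listed ones, but are neither listed nor needed, are in the scene too. What is shaped like the muff1 but red is not meant.

How it is judged (in metres and radians):
On the way, in this order (a step that is already met when the one before it is completed fails the run):
1. all jars stand in wells of the rack ((horizontal distance between jar1 and rack_hole0 below 0.008 m or horizontal distance between jar1 and rack_hole1 below 0.008 m or horizontal distance between jar1 and rack_hole2 below 0.008 m) and z of each of jar1, jar2, jar3 in the frame of mill below 0.014 m and angle between each of jar1, jar2, jar3's own z axis and vertical below 0.15 rad and (horizontal distance between jar2 and rack_hole0 below 0.008 m or horizontal distance between jar2 and rack_hole1 below 0.008 m or horizontal distance between jar2 and rack_hole2 below 0.008 m) and (horizontal distance between jar3 and rack_hole0 below 0.008 m or horizontal distance between jar3 and rack_hole1 below 0.008 m or horizontal distance between jar3 and rack_hole2 below 0.008 m)), for 0.2 s.
2. the lid is shut, with the jars in (all of step 1 and value of joint lid below 0.04 rad), for 0.2 s.
3. the start plunger is pressed to its stop with the lid shut (value of joint lid below 0.04 rad and value of joint start above 0.0105 m), for 0.1 s.
At the end, for the whole second after the job is handed in: Each jar stands upright on the tub's floor, within 8 mm of a well's centre; lid under 0.04 rad; plunger up (under 3 mm); each pair of ear defenders hangs at rest, crown on the bar within 25 mm across it and 165 mm of its middle, upright within 0.35 rad, band across the bar within 0.5 rad (all of step 2 and value of joint start below 0.003 m and x of muff1_crown in the frame of rail between -0.025 and 0.025 m and y of muff1_crown in the frame of rail between -0.165 and 0.165 m and z of muff1_crown in the frame of rail between 0.148 and 0.17 m and angle between each of muff1, muff2, muff3's own z axis and vertical below 0.35 rad and angle between the x axis of each of muff1, muff2, muff3 and the x axis of rail, either way round below 0.5 rad and linear speed of each of muff1, muff2, muff3 below 0.03 m/s and x of muff2_crown in the frame of rail between -0.025 and 0.025 m and y of muff2_crown in the frame of rail between -0.165 and 0.165 m and z of muff2_crown in the frame of rail between 0.148 and 0.17 m and x of muff3_crown in the frame of rail between -0.025 and 0.025 m and y of muff3_crown in the frame of rail between -0.165 and 0.165 m and z of muff3_crown in the frame of rail between 0.148 and 0.17 m); the robot touches nothing.
It fails at once if the start plunger is pressed while the lid is open (value of joint start above 0.008 m and value of joint lid above 0.15 rad).
It fails at once if the mortar is moved more than 30 mm (distance of mortar from where it was at the start of the episode above 0.03 m).
It fails at once if the wash bottle is moved more than 30 mm or tipped (distance of washbottle from where it was at the start of the episode above 0.03 m or angle between washbottle's own z axis and vertical above 0.3 rad).
Of muff1, muff2, muff3 only 2 to 3 are there at a start; the rules pass over those that are not, and their reading is None.
Of jar1, jar2, jar3 only 2 to 3 are there at a start; the rules pass over those that are not, and their reading is None.
At some moment in a run one of jar1, jar2, jar3 may be knocked a few centimetres aside while the robot is not near it.
It also fails if it takes over 210 s, if anything falls off the work surface, if the arm or the gripper's body presses on something with over 40 N, if the wrist force passes 120 N, or if a joint passes its speed limit or range.

### The arm

A 6-joint arm with a two-finger parallel gripper is mounted at the origin on the work surface. World frame = base frame: x ahead of the robot, y to its left, z up, the work surface at z = 0. Lengths are in mm, angles in rad, forces in N, time in s.
With the tool pointing down it reaches from about 275 to 1000 mm from the base axis. Payload 8.4 kg.
Tool frame: the origin (TCP) lies at the very end of the fingers, on their centre line; the grasp point (between the pads) lies 19 mm behind it (r.pinch_z is the distance from the TCP to the grasp point, in mm); z points along the fingers, y is the direction in which the jaws open and shut (so a half turn about z gives the same grasp; the last joint's range is limited). The gripper opens to 85 mm and grips with 20 to 120 N. Pads are 22 mm wide; open, the fingers measure 114 mm over their backs; the gripper's body (76 mm by 85 mm) begins 54 mm behind the grasp point. The pads swing forward as they close: fully open they stand 13 mm farther back than shut.
Start: joints at [1.252, 0.353, 1.633, -0, 1.155, -0.002], TCP at [194.703, 593.901, 231.281] pointing down, gripper open.
Joint ranges: [-2.63, 2.63], [-0.92, 2.1], [0.06, 2.66], [-1.3, 4.44], [0, 2.69], [-3.02, 3.02]. Speed limits (rad/s): [2.22, 2.22, 2.79, 3.14, 3.14, 3.14].

### API

Orientations are given as [roll, pitch, yaw] about the fixed x, y, z axes, in that order (R = Rz(yaw) Ry(pitch) Rx(roll)).
In Python, from rig import r, optics gives the robot as it stands.
- The arm moves only by the shell command python3 -m creep 'ROWS' [FORCE]. ROWS is JSON, a list of rows, each an object with "dp": the shift along the tool's x, y, z in mm, a list of three; "angular": the turn, a rotation vector about the tool's x, y, z in rad, a list of three; "fingers": the finger opening in mm, from 0 to 85.4. In form: [{"dp": [dx, dy, dz], "angular": [wx, wy, wz], "fingers": fingers}, ...]. A call has 1 to 5 rows; each row is the pose to reach, as a shift and turn from the pose commanded when the call began, along the tool's axes at that moment; what a row does not reach only later rows make up. A row lasts 1/12 s, in which the tool goes at most 41.7 mm and 7.16 degrees, less where a joint would pass 70% of its speed; a pose out of reach is approached as far as the arm can. A call with a gripper value outside its range is refused whole. The fingers move at their own pace and stop on an object; FORCE is the grip in N (left out, the last holds). Time passes only in rows, so rows that repeat a pose let the fingers close. It gives the time, the measured TCP pose, the force and the opening at its end, in the units of the state.
- r.sense(): the state, without advancing time (a new reading comes with each control period).
- optics.grab_frame(name): name is "scene" or "top" or "wrist"; returns the picture (400x640x3 uint8, blue, green, red); there is no depth.
- optics.camera_params(name): a dict with "fx", "fy", "cx", "cy" (pixels), "distortion" ([k1, k2, p1, p2, k3] as OpenCV has them; the pictures are not rectified), "eye" and "rotation" of the camera in the world; the wrist camera has in their place "T_tool_cam" (4x4, takes a point from camera to tool coordinates, whose origin is the TCP and whose axes are the flange's). Camera axes: x right, y up, looking along -z (the intrinsics and any distortion apply to the point x, -y, -z); pixel columns grow to the right and rows downward; lengths in mm; the calibration is good to about 2 mm. A picture is of the moment at which its call begins: read the wrist's pose just before it. camera_params takes no time and is no camera call.
- r.sign_off(): hands the job in, once; it reports no verdict.
The state is a dict: "clock": time; "qpos": joint angles; "qvel": joint speeds; "joint_efforts": joint torques, N m; "eef_pos": TCP position; "tcp_rot": TCP orientation; "contact_force": force on the tool from outside, world axes, zero at the start; "wrist_torque": the same for the moment, N m; "opening": opening from 0.0 (shut) to 1.0 (fully open).
Only numpy, scipy, OpenCV 4.12 (cv2) and the standard library are available. Lean on these libraries where they do the work, as an engineer would, in place of code of your own. Each camera call takes 0.05 s, during which the arm holds its last target.

## Working session

There is one attempt and no reset: what is moved stays moved. The work goes in short steps, Python scripts to look and compute and a shell command to move; the robot and the scene stay as the last step left them, time stands still between calls to the robot, and variables do not carry over. Pictures are saved under pics/ and viewed, and the job is handed in when it is done.

```bash
ls; mkdir -p pics
python3 - <<'E'
from rig import r, optics
import cv2
print(r.sense())
for n in ["scene","top","wrist"]:
    print(n,optics.camera_params(n))
    cv2.imwrite(f"pics/{n}0.png",optics.grab_frame(n))
E
```

```text
pics
{'clock': 0.0, 'qpos': array([ 1.25162207e+00,  3.53663636e-01,  1.63410586e+00, -4.15982244e-06,
        1.15519076e+00, -2.38881387e-03]), 'qvel': array([ 0.00019578, -0.00126282,  0.00180689, -0.00088299, -0.00049783,
        0.00066491]), 'joint_efforts': array([ 1.79626106e-03, -6.05240250e+01, -3.42074239e+01,  2.04429284e-05,
        9.23693151e-03,  6.07884942e-08]), 'eef_pos': array([194.54712939, 593.46878009, 230.56410044]), 'tcp_rot': array([-3.14022505e+00,  5.36458959e-07,  2.82480890e+00]), 'contact_force': array([-0.4712275 , -0.77433587,  0.15283843]), 'wrist_torque': array([-0.00952059,  0.03908062, -0.00309681]), 'opening': 0.9982489611363795}
scene {'fx': 463.3733364959737, 'fy': 463.3733364959737, 'cx': 320.91360905934704, 'cy': 196.9290578584857, 'distortion': array([-0.0342497,  0.       ,  0.       ,  0.       ,  0.       ]), 'eye': array([1640.85424509, -254.64647032, 1153.63749579]), 'rotation': array([ 8.21995270e-01, -2.55744194e-04,  1.31448540e+00])}
top {'fx': 500.11456559568074, 'fy': 500.11456559568074, 'cx': 315.4584463011693, 'cy': 193.29365492520446, 'distortion': array([-0.16180061,  0.        ,  0.        ,  0.        ,  0.        ]), 'eye': array([ 239.18297251,   22.94034741, 1793.95775426]), 'rotation': array([ 0.19622305, -0.00379948, -1.58553799])}
wrist {'fx': 285.73572056355215, 'fy': 285.73572056355215, 'cx': 323.15537996900787, 'cy': 199.602934752408, 'distortion': array([-0.04361601,  0.        ,  0.        ,  0.        ,  0.        ]), 'T_tool_cam': array([[-8.61403725e-04,  9.52288124e-01,  3.05199257e-01,
         7.76700468e+01],
       [ 9.99999627e-01,  8.38926390e-04,  2.04796582e-04,
        -9.04959939e-01],
       [-6.10143582e-05,  3.05199320e-01, -9.52288492e-01,
        -1.42069250e+02],
       [ 0.00000000e+00,  0.00000000e+00,  0.00000000e+00,
         1.00000000e+00]])}
```

View pics/scene0.png

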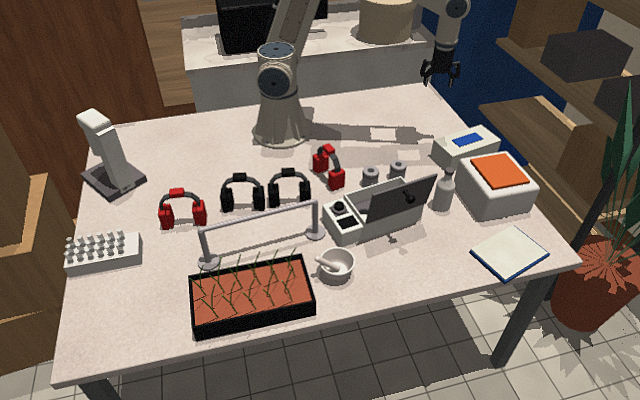

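View pics/top0.png

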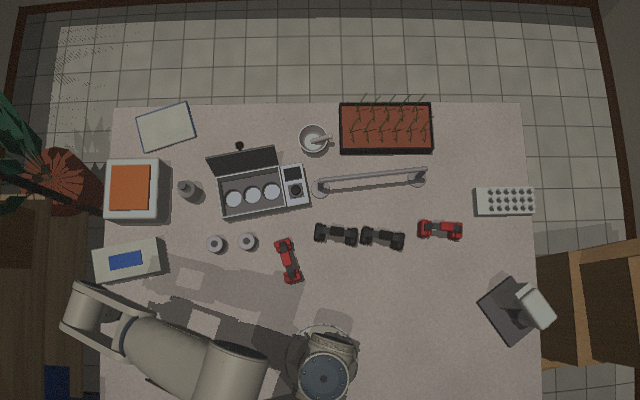

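View pics/wrist0.png

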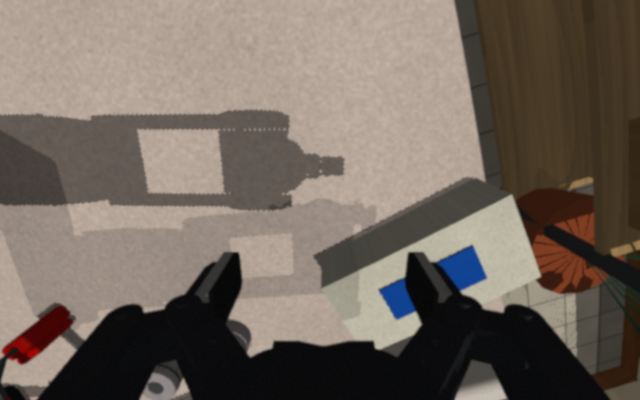

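```bash
cat > h.py <<'E'
from rig import r, optics
import cv2, numpy as np
from scipy.spatial.transform import Rotation as Rn
def tool(s=None):
    s=s or r.sense(); T=np.eye(4); T[:3,:3]=Rn.from_euler('xyz',s['tcp_rot']).as_matrix(); T[:3,3]=s['eef_pos']; return T
def cam(n,T=None):
    p=optics.camera_params(n)
    K=np.array([[p['fx'],0,p['cx']],[0,p['fy'],p['cy']],[0,0,1]]); D=np.array(p['distortion'])
    if n=='wrist': M=(tool() if T is None else T)@p['T_tool_cam']
    else:
        M=np.eye(4); M[:3,:3]=Rn.from_euler('xyz',p['rotation']).as_matrix(); M[:3,3]=p['eye']
    return K,D,M
F=np.diag([1,-1,-1])
def ray(n,uv,T=None):
    K,D,M=cam(n,T); q=cv2.undistortPoints(np.array(uv,float).reshape(-1,1,2),K,D).reshape(-1,2)
    d=np.c_[q[:,0],-q[:,1],-np.ones(len(q))]@M[:3,:3].T
    return M[:3,3],d/np.linalg.norm(d,axis=1)[:,None]
def plane(n,uv,z,T=None):
    o,d=ray(n,uv,T); return o+d*((z-o[2])/d[:,2])[:,None]
def proj(n,P,T=None):
    K,D,M=cam(n,T); P=np.array(P,float).reshape(-1,3); X=(P-M[:3,3])@M[:3,:3]@F
    return cv2.projectPoints(X.reshape(-1,1,3),np.zeros(3),np.zeros(3),K,D)[0].reshape(-1,2)
def tri(*rays):
    A=0;b=0;res=[]
    for o,d in rays:
        d=np.ravel(d);P=np.eye(3)-np.outer(d,d);A=A+P;b=b+P@o
    x=np.linalg.solve(A,b)
    return x,[float(np.linalg.norm((np.eye(3)-np.outer(np.ravel(d),np.ravel(d)))@(x-o))) for o,d in rays]
def snap(n,name,crop=None,sc=1):
    T=tool(); im=optics.grab_frame(n)
    c=im if crop is None else im[crop[1]:crop[3],crop[0]:crop[2]]
    cv2.imwrite(f"pics/{name}.png",cv2.resize(c,None,fx=sc,fy=sc,interpolation=cv2.INTER_CUBIC)); 
    np.save(f"pics/{name}_T.npy",T); cv2.imwrite(f"pics/{name}_full.png",im); return im,T
def go(p,yaw=None,roll=None,pitch=0):
    """print shift along tool axes and rotvec to reach p (mm) and pointing-down yaw"""
    T=tool(); print('dp',np.round(T[:3,:3].T@(np.array(p,float)-T[:3,3]),1),end=' ')
    if yaw is not None:
        R=Rn.from_euler('xyz',[np.pi,pitch,yaw]).as_matrix()
        print('rot',np.round(Rn.from_matrix(T[:3,:3].T@R).as_rotvec(),4),end=' ')
    print('at',np.round(T[:3,3],1),'rpy',np.round(r.sense()['tcp_rot'],3),'f',np.round(r.sense()['contact_force'],1),'op',round(r.sense()['opening']*85.4,1),'t',r.sense()['clock'])
E
python3 - <<'E'
from h import *
im=cv2.imread('pics/top0.png'); cv2.imwrite('pics/topc.png',cv2.resize(im[90:300,160:480],None,fx=2.5,fy=2.5,interpolation=cv2.INTER_CUBIC))
im=cv2.imread('pics/scene0.png'); cv2.imwrite('pics/scenec.png',cv2.resize(im[120:300,150:490],None,fx=2.35,fy=2.35,interpolation=cv2.INTER_CUBIC))
print(plane('top',[[215,243],[247,241]],66), plane('scene',[[371,172],[398,165]],66))
print(plane('top',[[337,231],[383,235]],150),plane('scene',[[242,180],[288,175]],150))
E
```

```text
[[411.08032769 363.48025366  66.        ]
 [417.0555651  251.38997043  66.        ]] [[425.58074222 253.73909878  66.        ]
 [412.46700038 364.71613008  66.        ]]
[[ 437.74576247  -57.47018878  150.        ]
 [ 421.90016854 -209.72007424  150.        ]] [[ 450.27247641 -212.80910228  150.        ]
 [ 463.84067529  -60.00598403  150.        ]]
```

View pics/topc.png

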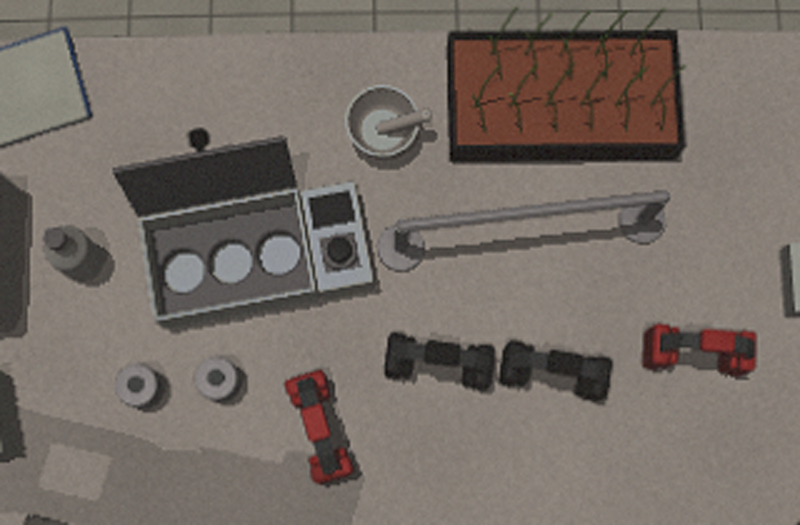

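View pics/scenec.png

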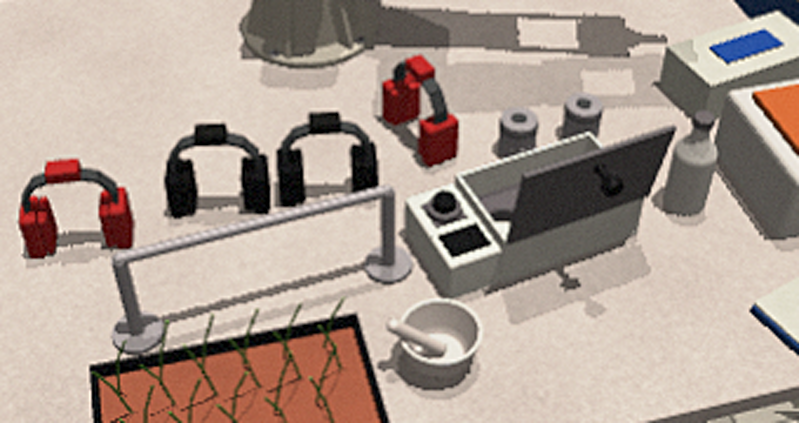

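Run:
```python
from h import *
go([370,300,300],1.74)
# rough points, from topc crop (px/2.5+[160,90])
f=lambda L:[[u/2.5+160,v/2.5+90] for u,v in L]
print('tub rim', plane('top',f([[157,319],[312,291],[297,192],[138,217]]),85))
print('rail', plane('top',f([[405,226],[667,196]]),158))
print('start', plane('top',f([[339,249]]),85))
f2=lambda L:[[u/2.35+150,v/2.35+120] for u,v in L]
print('rail sc', plane('scene',f2([[392,190],[120,260]]),158))
print('start sc', plane('scene',f2([[443,199]]),85))
```

```text
dp [-258.1 -224.4  -69. ] rot [-9.0000e-04  6.0000e-04  1.0847e+00] at [194.6 593.6 230.7] rpy [-3.141  0.     2.825] f [-0.2  0.9  0.8] op 85.4 t 0.15
tub rim [[497.30078515 334.09705388  85.        ]
 [533.91573402 118.4256262   85.        ]
 [675.7699904  139.239005    85.        ]
 [643.03495298 364.27468145  85.        ]]
rail [[ 608.0221989   -10.65020448  158.        ]
 [ 645.26762323 -367.96942412  158.        ]]
start [[592.86995433  80.53669749  85.        ]]
rail sc [[ 6.18780485e+02  2.03450706e-01  1.58000000e+02]
 [ 6.56079709e+02 -3.59769170e+02  1.58000000e+02]]
start sc [[580.11224074  84.17160137  85.        ]]
```

```bash
python3 -m creep '[{"dp":[-35,-30,-20],"angular":[0,0,0.12],"fingers":85},{"dp":[-65,-56,-40],"angular":[0,0,0.24],"fingers":85},{"dp":[-95,-82,-60],"angular":[0,0,0.36],"fingers":85},{"dp":[-125,-108,-69],"angular":[0,0,0.48],"fingers":85},{"dp":[-155,-134,-69],"angular":[0,0,0.60],"fingers":85}]' 40; python3 -c "
from h import *
go([370,300,300],1.74)"
```

```text
clock: 0.57
eef_pos: [295.8, 426.7, 301.6]
tcp_rot: [3.139, -0.001, 2.22]
contact_force: [2.0, 0.3, 0.6]
opening: 0.996
dp [-145.8  -17.5    1.4] rot [ 0.0027 -0.0017  0.4797] at [295.8 426.7 301.6] rpy [ 3.139e+00 -1.000e-03  2.220e+00] f [2.  0.3 0.6] op 85.1 t 0.5667
```

```bash
python3 -m creep '[{"dp":[-30,-4,0],"angular":[0,0,0.12],"fingers":85},{"dp":[-60,-8,0],"angular":[0,0,0.24],"fingers":85},{"dp":[-90,-12,0],"angular":[0,0,0.36],"fingers":85},{"dp":[-120,-15,0],"angular":[0,0,0.48],"fingers":85},{"dp":[-145,-17,0],"angular":[0,0,0.48],"fingers":85}]'; python3 -c "
from h import *
snap('wrist','w1')
go([370,300,300],1.74)"
```

```text
clock: 0.98
eef_pos: [370.1, 300.0, 299.5]
tcp_rot: [3.142, 0.0, 1.737]
contact_force: [-0.1, -0.1, -0.1]
opening: 1.0
dp [ 2.8 -1.2 -0.5] rot [0.0008 0.0026 0.0023] at [371.7 297.4 299.5] rpy [3.141e+00 3.000e-03 1.742e+00] f [ 1.1 -1.9  0.4] op 85.0 t 1.0333
```

View pics/w1.png

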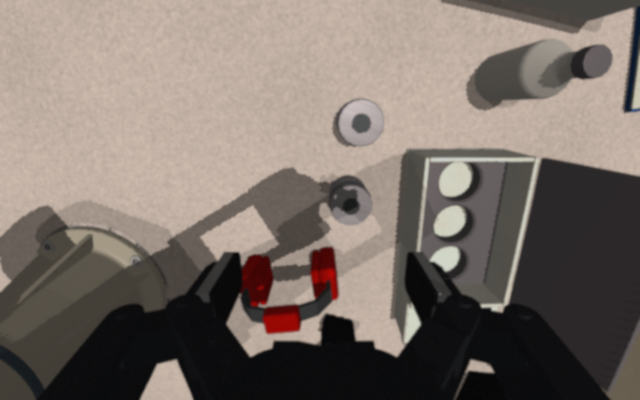

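Run:
```python
from h import *
im,T=snap('wrist','w2',(290,80,600,320),2.5)
```

```text
(no output)
```

View pics/w2.png

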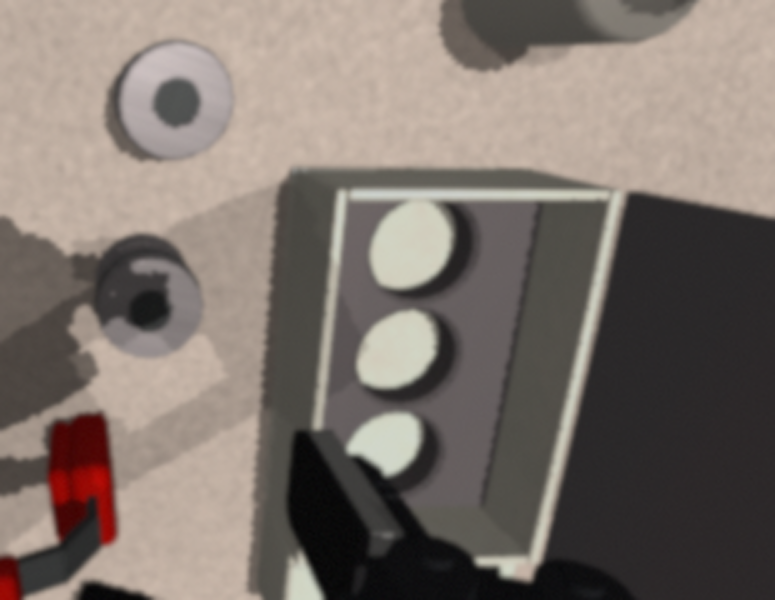

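Run:
```python
from h import *
T=np.load('pics/w2_T.npy'); f=lambda u,v:[u/2.5+290,v/2.5+80]
jw=[f(176.5,100.5),f(148.5,305)]
g=lambda u,v:[u/2.5+160,v/2.5+90]
jt=[g(139,384),g(219,379)]
for a,b in zip(jw,jt): print(tri(ray('wrist',a,T),ray('top',b)), plane('wrist',[a],66,T),plane('top',[b],66))
# mill rim inner corners
print(plane('wrist',[f(343,190),f(617,192)],85,T))
print('wells',plane('wrist',[f(415,248),f(401,350)],6,T), plane('top',[g(184,272),g(232,263),g(279,254)],6))
im=cv2.imread('pics/top0.png');cv2.imwrite('pics/topm.png',cv2.resize(im[140:230,200:320],None,fx=6,fy=6,interpolation=cv2.INTER_CUBIC))
```

```text
(array([411.62118629, 366.47300383,  39.80661447]), [0.07865970393290195, 0.07865970393285386]) [[408.21494937 366.95687228  66.        ]] [[408.96947224 361.3290268   66.        ]]
(array([417.5097058 , 251.63393531,  48.84502015]), [0.8214060446293809, 0.8214060446293971]) [[415.70995194 257.03151286  66.        ]] [[414.94464318 249.28037351  66.        ]]
[[497.4243731  339.32104625  85.        ]
 [638.78104542 363.74014386  85.        ]]
wells [[583.90640833 304.2132765    6.        ]
 [596.24090495 235.93939267   6.        ]] [[578.1446341  310.03281827   6.        ]
 [590.56386836 239.68704092   6.        ]
 [603.00162055 170.92174805   6.        ]]
```

View pics/topm.png

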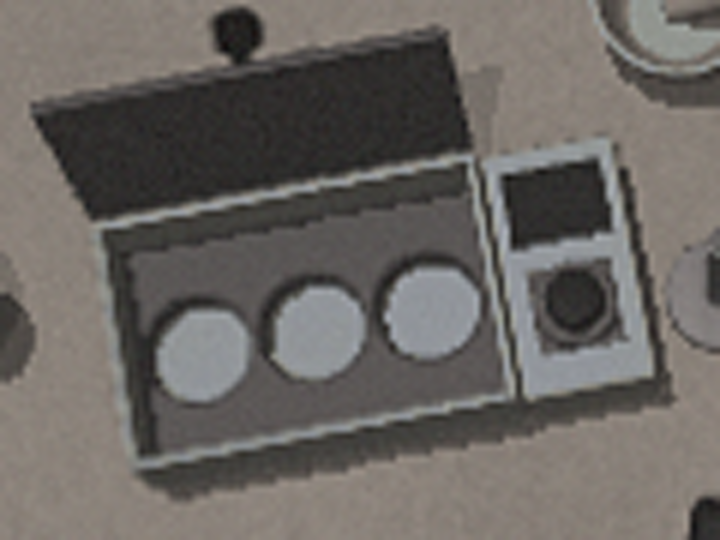

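```bash
python3 - <<'E'
from h import *
for i in range(4):
    im=optics.grab_frame('wrist'); s=r.sense(); print(np.round(s['eef_pos'],1),np.round(s['tcp_rot'],4),np.round(s['qpos'],4))
T=np.load('pics/w2_T.npy'); print(T[:3,3],Rn.from_matrix(T[:3,:3]).as_euler('xyz'))
E
python3 -m creep '[{"dp":[50,-30,30],"angular":[0,0,0],"fingers":85},{"dp":[67,-45,60],"angular":[0,0,0],"fingers":85},{"dp":[67,-45,60],"angular":[0,0,0],"fingers":85},{"dp":[67,-45,60],"angular":[0,0,0],"fingers":85}]'
python3 - <<'E'
from h import *
im,T=snap('wrist','w3')
go([410,363,240],1.74)
print(T[:3,3])
E
```

```text
[370.1 300.6 299.5] [-3.1415e+00  1.0000e-04  1.7422e+00] [ 0.679   0.0527  1.856  -0.      1.2329  0.5076]
[369.7 301.5 299.5] [-3.1414e+00 -3.0000e-04  1.7432e+00] [6.8070e-01 5.3100e-02 1.8557e+00 3.0000e-04 1.2329e+00 5.0820e-01]
[369.4 302.1 299.5] [-3.1413e+00 -3.0000e-04  1.7444e+00] [6.8200e-01 5.3300e-02 1.8555e+00 4.0000e-04 1.2328e+00 5.0820e-01]
[369.2 302.4 299.5] [-3.1413e+00 -3.0000e-04  1.7453e+00] [6.8280e-01 5.3500e-02 1.8553e+00 4.0000e-04 1.2329e+00 5.0820e-01]
[371.68700671 297.44602155 299.46923746] [3.14083305e+00 2.55927077e-03 1.74224939e+00]
clock: 1.62
eef_pos: [310.0, 360.9, 236.6]
tcp_rot: [-3.137, 0.002, 1.749]
contact_force: [-0.3, 0.2, -0.8]
opening: 0.994
dp [-15.2  97.2  -2. ] rot [-0.0026  0.0019  0.0088] at [311.6 360.7 238.2] rpy [-3.139e+00  2.000e-03  1.749e+00] f [ 0.1 -0.1 -0.4] op 84.7 t 1.6667
[310.03728334 360.89589082 236.60691765]
```

View pics/w3.png

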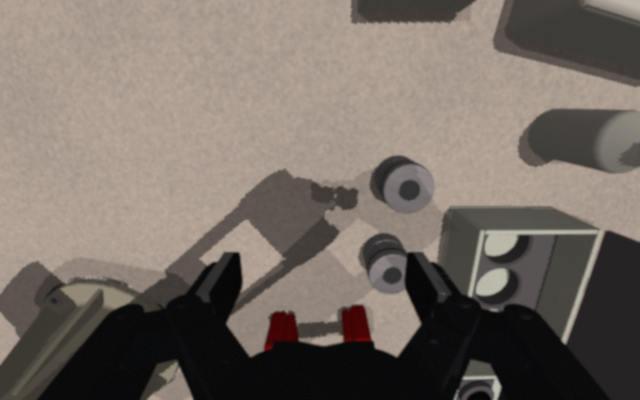

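Run:
```python
from h import *
go([412,270,240],1.74)
```

```text
dp [-107.1   82.7   -1.8] rot [-0.0026  0.0019  0.0088] at [311.6 360.7 238.2] rpy [-3.139e+00  2.000e-03  1.749e+00] f [ 0.1 -0.1 -0.4] op 84.7 t 1.6667
```

```bash
python3 -m creep '[{"dp":[-30,24,0],"angular":[0,0,0],"fingers":85},{"dp":[-60,47,0],"angular":[0,0,0],"fingers":85},{"dp":[-90,70,0],"angular":[0,0,0],"fingers":85},{"dp":[-107,83,0],"angular":[0,0,0],"fingers":85},{"dp":[-107,83,0],"angular":[0,0,0],"fingers":85}]'; python3 -m creep '[{"dp":[0,0,0],"angular":[0,0,0],"fingers":85},{"dp":[0,0,0],"angular":[0,0,0],"fingers":85},{"dp":[0,0,0],"angular":[0,0,0],"fingers":85},{"dp":[0,0,0],"angular":[0,0,0],"fingers":85},{"dp":[0,0,0],"angular":[0,0,0],"fingers":85}]'
python3 - <<'E'
from h import *
for i in range(3): go([412,270,240],1.74); im,T=snap('wrist','w4',(250,50,550,290),2.5)
E
```

```text
clock: 2.08
eef_pos: [417.5, 266.9, 240.9]
tcp_rot: [3.139, 0.0, 1.743]
contact_force: [-0.7, 0.8, -0.3]
opening: 0.993
clock: 2.5
eef_pos: [413.5, 269.6, 239.7]
tcp_rot: [3.141, -0.0, 1.746]
contact_force: [1.1, -0.6, 0.1]
opening: 0.994
dp [ 0.6 -1.4 -0.3] rot [ 0.0001 -0.0001  0.0061] at [413.5 269.6 239.7] rpy [ 3.141 -0.     1.746] f [ 1.1 -0.6  0.1] op 84.9 t 2.5
dp [ 0.7 -1.4 -0.3] rot [ 0.0001 -0.      0.006 ] at [413.5 269.5 239.7] rpy [ 3.142 -0.     1.746] f [-0.7 -0.4 -0.5] op 85.1 t 2.55
dp [ 0.8 -1.4 -0.4] rot [ 0.0001 -0.      0.0059] at [413.6 269.5 239.6] rpy [ 3.142 -0.     1.746] f [-0.4  1.  -0.3] op 85.2 t 2.6
```

View pics/w4.png

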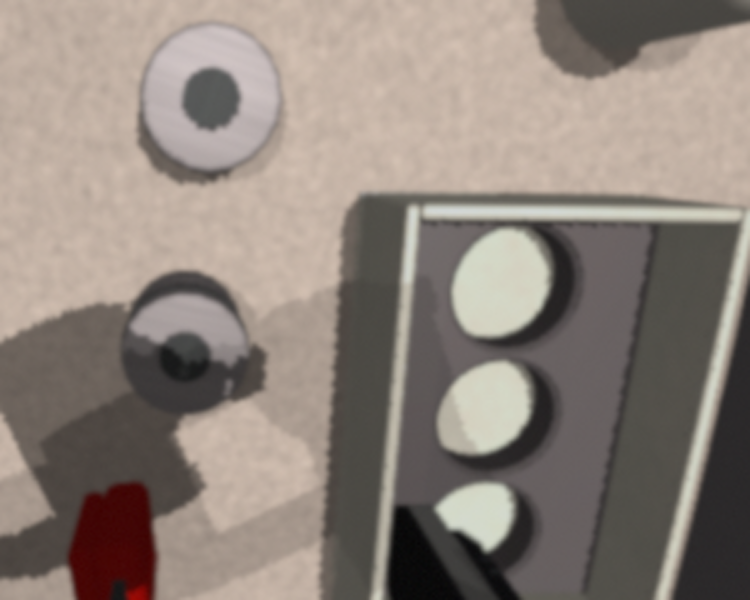

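Run:
```python
from h import *
T=np.load('pics/w4_T.npy'); f=lambda u,v:[u/2.5+250,v/2.5+50]
jw=[f(211,97.5),f(185,353)]
g=lambda u,v:[u/2.5+160,v/2.5+90]
jt=[g(139,384),g(219,379)]
for a,b in zip(jw,jt): print(tri(ray('wrist',a,T),ray('top',b)), plane('wrist',[a],66,T),plane('top',[b],66))
print('rim in',plane('wrist',[f(418,205),f(741,208)],85,T))
print('rack well floor',plane('wrist',[f(502,283),f(487,408)],6,T), )
h=lambda u,v:[u/6+200,v/6+140]
print('top wells floor',plane('top',[h(203,355),h(318,331),h(432,311)],6))
print('top rim outer', plane('top',[h(137,467),h(517,399),h(472,156),h(98,226)],85))
```

```text
(array([410.43755764, 367.80429635,  36.93274295]), [1.5935448388777722, 1.5935448388777906]) [[408.28782453 366.62713177  66.        ]] [[408.96947224 361.3290268   66.        ]]
(array([417.2063036 , 251.3893253 ,  49.43963495]), [0.578164880826273, 0.5781648808262138]) [[416.8962375  255.99642384  66.        ]] [[414.94464318 249.28037351  66.        ]]
rim in [[498.59912617 339.80379387  85.        ]
 [633.79460423 364.02261009  85.        ]]
rack well floor [[580.52469551 306.94976274   6.        ]
 [593.95115062 236.84488512   6.        ]]
top wells floor [[576.77099537 309.15148399   6.        ]
 [590.67769405 238.95493217   6.        ]
 [602.11189352 169.45642585   6.        ]]
top rim outer [[496.48131487 333.96501307  85.        ]
 [533.49957528 113.68397534  85.        ]
 [678.68678567 139.71214574  85.        ]
 [639.83049024 360.14415755  85.        ]]
```

Run:
```python
from h import *
go([408.5,366,160],1.748)
```

```text
dp [96.  11.8 79.6] rot [-0.     -0.     -0.0023] at [413.6 269.4 239.6] rpy [-3.142 -0.     1.746] f [-0.5 -0.4  0.1] op 84.9 t 2.65
```

```bash
python3 -m creep '[{"dp":[25,3,20],"angular":[0,0,0],"fingers":85},{"dp":[50,6,40],"angular":[0,0,0],"fingers":85},{"dp":[75,9,60],"angular":[0,0,0],"fingers":85},{"dp":[90,11,75],"angular":[0,0,0],"fingers":85},{"dp":[96,12,80],"angular":[0,0,0],"fingers":85}]'; python3 -m creep '[{"dp":[0,0,0],"angular":[0,0,0],"fingers":85},{"dp":[0,0,0],"angular":[0,0,0],"fingers":85},{"dp":[0,0,0],"angular":[0,0,0],"fingers":85},{"dp":[0,0,0],"angular":[0,0,0],"fingers":85},{"dp":[0,0,0],"angular":[0,0,0],"fingers":85}]'
python3 - <<'E'
from h import *
for i in range(2): go([408.5,366,160],1.748); im,T=snap('wrist','w5',(200,100,440,290),2.5)
E
```

```text
clock: 3.07
eef_pos: [407.9, 366.9, 157.3]
tcp_rot: [-3.139, 0.001, 1.746]
contact_force: [-1.5, -0.8, 0.9]
opening: 0.998
clock: 3.48
eef_pos: [409.7, 365.2, 160.6]
tcp_rot: [3.14, -0.001, 1.744]
contact_force: [0.5, -0.2, -0.5]
opening: 0.993
dp [ 0.9 -1.   0.6] rot [ 0.0013 -0.0007 -0.004 ] at [409.7 365.2 160.6] rpy [ 3.140e+00 -1.000e-03  1.744e+00] f [ 0.5 -0.2 -0.5] op 84.8 t 3.4833
dp [ 0.9 -1.   0.4] rot [ 0.0011 -0.0007 -0.004 ] at [409.6 365.3 160.4] rpy [ 3.140e+00 -1.000e-03  1.744e+00] f [-0.2  0.  -0.3] op 84.8 t 3.5333
```

View pics/w5.png

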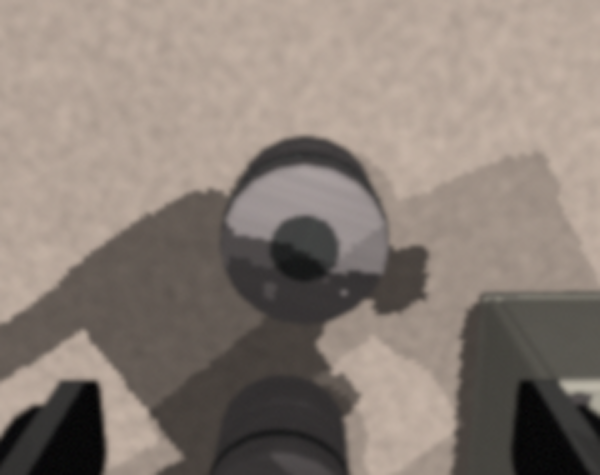

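Run:
```python
from h import *
T=np.load('pics/w5_T.npy');T4=np.load('pics/w4_T.npy')
a=[304/2.5+200,245.5/2.5+100]; b=[211/2.5+250,97.5/2.5+50]
print(plane('wrist',[a],66,T), tri(ray('wrist',a,T),ray('wrist',b,T4)))
```

```text
[[407.84255661 367.74379766  66.        ]] (array([408.18047632, 366.8180852 ,  62.98279674]), [0.18793038794573927, 0.18793038794565836])
```

```bash
python3 -m creep '[{"dp":[2,-1,30],"angular":[0,0,0],"fingers":85},{"dp":[2,-1,60],"angular":[0,0,0],"fingers":85},{"dp":[2,-1,90],"angular":[0,0,0],"fingers":85},{"dp":[2,-1,115],"angular":[0,0,0],"fingers":85},{"dp":[2,-1,130],"angular":[0,0,0],"fingers":85}]'; python3 -m creep '[{"dp":[0,0,0],"angular":[0,0,0],"fingers":85},{"dp":[0,0,0],"angular":[0,0,0],"fingers":70},{"dp":[0,0,0],"angular":[0,0,0],"fingers":60},{"dp":[0,0,0],"angular":[0,0,0],"fingers":52},{"dp":[0,0,0],"angular":[0,0,0],"fingers":52}]' 40;python3 -m creep '[{"dp":[0,0,0],"angular":[0,0,0],"fingers":52},{"dp":[0,0,0],"angular":[0,0,0],"fingers":52},{"dp":[0,0,0],"angular":[0,0,0],"fingers":52}]'; python3 -c "
from h import *
go([408,367,160])"
```

```text
clock: 4.0
eef_pos: [406.9, 366.3, 27.3]
tcp_rot: [-3.14, 0.001, 1.744]
contact_force: [-0.5, -0.2, -0.5]
opening: 0.995
clock: 4.42
eef_pos: [408.6, 368.1, 31.1]
tcp_rot: [3.139, -0.001, 1.745]
contact_force: [0.1, -1.1, 5.1]
opening: 0.691
clock: 4.67
eef_pos: [408.6, 368.1, 31.1]
tcp_rot: [3.139, -0.001, 1.745]
contact_force: [-1.4, -0.8, 7.8]
opening: 0.689
dp [  -0.8   -0.6 -128.9] at [408.6 368.1  31.1] rpy [ 3.139e+00 -1.000e-03  1.745e+00] f [-1.4 -0.8  7.8] op 58.9 t 4.6667
```

```bash
python3 -m creep '[{"dp":[0,0,-30],"angular":[0,0,0],"fingers":52},{"dp":[0,0,-60],"angular":[0,0,0],"fingers":52},{"dp":[0,0,-90],"angular":[0,0,0],"fingers":52},{"dp":[0,0,-120],"angular":[0,0,0],"fingers":52},{"dp":[0,0,-140],"angular":[0,0,0],"fingers":52}]'
python3 - <<'E'
from h import *
T=np.load('pics/w4_T.npy'); f=lambda u,v:[u/2.5+250,v/2.5+50]
print(plane('wrist',[f(513,284),f(495,414)],32,T))
print(plane('wrist',[f(452,300),f(576,270),f(437,430),f(553,400)],32,T))
go([573,313,175],1.748)
E
```

```text
clock: 5.08
eef_pos: [408.3, 367.9, 172.7]
tcp_rot: [3.139, -0.001, 1.745]
contact_force: [1.7, 0.3, -4.1]
opening: 0.692
[[573.68739755 310.11932686  32.        ]
 [585.79443186 241.83806442  32.        ]]
[[545.60546509 296.80638874  32.        ]
 [603.04541269 322.63166542  32.        ]
 [557.7853687  227.75936518  32.        ]
 [614.05959607 254.73511071  32.        ]]
dp [-82.5 152.8  -2.1] rot [ 0.0024 -0.0015 -0.0032] at [408.3 367.9 172.7] rpy [ 3.139e+00 -1.000e-03  1.745e+00] f [ 1.7  0.3 -4.1] op 59.1 t 5.0833
```

```bash
python3 -m creep '[{"dp":[-34,22,0],"angular":[0,0,0],"fingers":52},{"dp":[-68,44,0],"angular":[0,0,0],"fingers":52},{"dp":[-102,66,0],"angular":[0,0,0],"fingers":52},{"dp":[-136,88,0],"angular":[0,0,0],"fingers":52},{"dp":[-170,110,0],"angular":[0,0,0],"fingers":52}]';  python3 -m creep '[{"dp":[-20,16,0],"angular":[0,0,0],"fingers":52},{"dp":[-36,28,0],"angular":[0,0,0],"fingers":52},{"dp":[-47,36,0],"angular":[0,0,0],"fingers":52},{"dp":[-52,40,0],"angular":[0,0,0],"fingers":52},{"dp":[-52,40,0],"angular":[0,0,0],"fingers":52}]'; python3 -m creep '[{"dp":[0,0,0],"angular":[0,0,0],"fingers":52},{"dp":[0,0,0],"angular":[0,0,0],"fingers":52},{"dp":[0,0,0],"angular":[0,0,0],"fingers":52},{"dp":[0,0,0],"angular":[0,0,0],"fingers":52},{"dp":[0,0,0],"angular":[0,0,0],"fingers":52}]'; python3 -m creep '[{"dp":[0,0,0],"angular":[0,0,0],"fingers":52},{"dp":[0,0,0],"angular":[0,0,0],"fingers":52},{"dp":[0,0,0],"angular":[0,0,0],"fingers":52}]'
python3 - <<'E'
from h import *
for i in range(2): go([573,313,175],1.748); im,T=snap('wrist','w6')
E
```

```text
clock: 5.5
eef_pos: [546.3, 217.4, 170.0]
tcp_rot: [3.141, -0.0, 1.745]
contact_force: [0.7, 0.2, -4.0]
opening: 0.69
clock: 5.92
eef_pos: [594.3, 174.2, 169.5]
tcp_rot: [-3.142, -0.0, 1.744]
contact_force: [0.7, 0.4, -4.0]
opening: 0.69
clock: 6.33
eef_pos: [593.6, 175.4, 169.6]
tcp_rot: [-3.142, -0.0, 1.746]
contact_force: [0.4, -0.5, -3.8]
opening: 0.689
clock: 6.58
eef_pos: [593.9, 174.9, 169.6]
tcp_rot: [3.142, 0.0, 1.745]
contact_force: [-0.8, 0.2, -3.4]
opening: 0.687
dp [139.7   3.3  -5.4] rot [ 0.      0.     -0.0031] at [593.9 174.9 169.6] rpy [3.142 0.    1.745] f [-0.8  0.2 -3.4] op 58.7 t 6.5833
dp [139.7   3.3  -5.4] rot [ 0.     -0.     -0.0032] at [594.  174.8 169.6] rpy [ 3.142 -0.     1.745] f [-0.9 -0.3 -4.1] op 59.1 t 6.6333
```

View pics/w6.png

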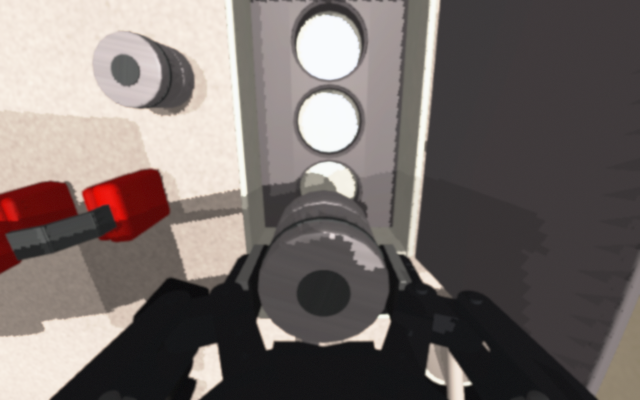

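Run:
```python
from h import *
im=cv2.imread('pics/w6_full.png'); cv2.imwrite('pics/w6c.png',cv2.resize(im[0:200,230:440],None,fx=3,fy=3,interpolation=cv2.INTER_CUBIC))
T=np.load('pics/w6_T.npy')
g=cv2.cvtColor(im,cv2.COLOR_BGR2GRAY); m=(g>225).astype(np.uint8); m[:, :285]=0;m[:,375:]=0
cs,_=cv2.findContours(m,cv2.RETR_EXTERNAL,cv2.CHAIN_APPROX_NONE)
for c in cs:
    if len(c)>40:
        e=cv2.fitEllipse(c);print(e, plane('wrist',[e[0]],6,T))
```

```text
((367.23492431640625, 333.46630859375), (11.899639129638672, 23.67719078063965), 67.26017761230469) [[688.05825718 -20.85814829   6.        ]]
((334.8995361328125, 176.58566284179688), (23.418806076049805, 49.24467468261719), 120.58657836914062) [[605.63137328 182.60987887   6.        ]]
((327.50201416015625, 121.60816192626953), (55.76854705810547, 58.45481872558594), 139.6444854736328) [[587.33848775 238.67258123   6.        ]]
((327.41339111328125, 47.02766036987305), (60.0733528137207, 63.97528839111328), 148.82611083984375) [[574.82114885 308.07079904   6.        ]]
```

View pics/w6c.png

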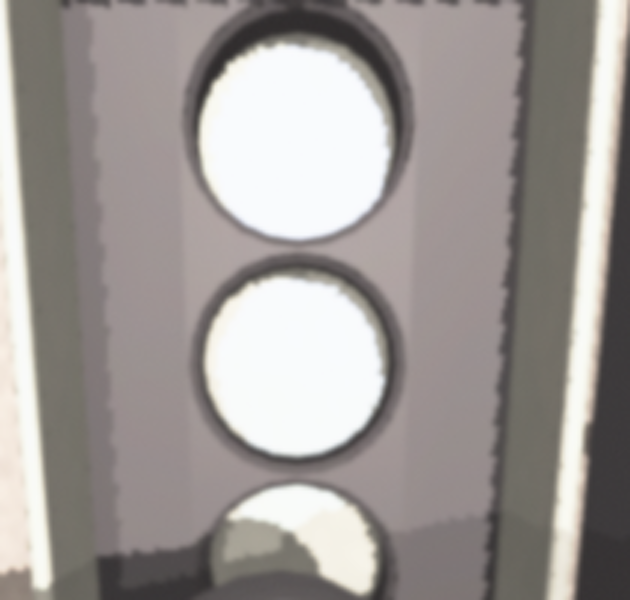

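Run:
```python
from h import *
T=np.load('pics/w6_T.npy')
f=lambda u,v:[u/3+230,v/3]
print('mouth',plane('wrist',[f(298,361),f(297.5,122)],32,T))
print('mouth edges',plane('wrist',[f(191,361),f(406,361),f(298,252),f(298,470),f(183,122),f(412,122),f(298,243)],32,T))
# floor
print('rim y inner? front/back at same y', plane('wrist',[f(35,300),f(590,300)],85,T))
# jar in gripper relative tool: top centre
a=[323,289]; print('disc', plane('wrist',[a,[324,282]],205,T), T[:3,3])
```

```text
mouth [[588.2599494  241.14889145  32.        ]
 [575.92232091 308.5392713   32.        ]]
mouth edges [[554.98053067 235.362167    32.        ]
 [621.8592191  247.09446276  32.        ]
 [582.49796542 272.97883452  32.        ]
 [594.42457117 207.14456107  32.        ]
 [542.71155096 302.80018672  32.        ]
 [609.12291397 314.48871192  32.        ]
 [582.03822487 275.52063537  32.        ]]
rim y inner? front/back at same y [[518.88963954 246.44261374  85.        ]
 [656.68208558 270.70947815  85.        ]]
disc [[593.46717811 176.5855074  205.        ]
 [593.27939053 180.17929068 205.        ]] [593.96441129 174.80057837 169.58158145]
```

Run:
```python
from h import *
im=cv2.imread('pics/w6_full.png'); cv2.imwrite('pics/w6d.png',cv2.resize(im[170:360,230:420],None,fx=3,fy=3,interpolation=cv2.INTER_CUBIC))
```

View pics/w6d.png

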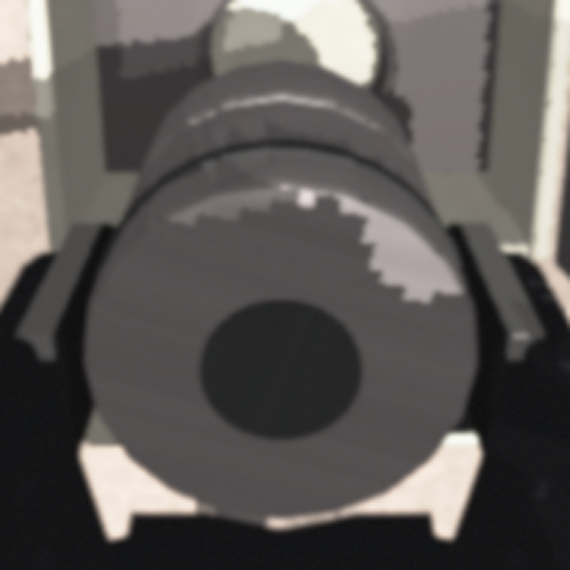

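```bash
python3 -m creep '[{"dp":[25,2,20],"angular":[0,0,0],"fingers":52},{"dp":[50,4,40],"angular":[0,0,0],"fingers":52},{"dp":[63,5,65],"angular":[0,0,0],"fingers":52},{"dp":[66.7,5.5,85],"angular":[0,0,0],"fingers":52},{"dp":[66.7,5.5,90],"angular":[0,0,0],"fingers":52}]';  python3 -m creep '[{"dp":[0,0,0],"angular":[0,0,0],"fingers":52},{"dp":[0,0,0],"angular":[0,0,0],"fingers":52},{"dp":[0,0,0],"angular":[0,0,0],"fingers":52},{"dp":[0,0,0],"angular":[0,0,0],"fingers":52},{"dp":[0,0,0],"angular":[0,0,0],"fingers":52}]'
python3 - <<'E'
from h import *
for i in range(2): go([587.8,241.5,60],1.748); im,T=snap('wrist','w7')
E
```

```text
clock: 7.1
eef_pos: [585.7, 241.8, 76.2]
tcp_rot: [-3.137, 0.001, 1.746]
contact_force: [-0.9, 0.3, -4.2]
opening: 0.693
clock: 7.52
eef_pos: [588.7, 241.2, 80.9]
tcp_rot: [3.14, -0.0, 1.744]
contact_force: [-0.0, 0.1, -3.7]
opening: 0.69
dp [ 0.4 -0.9 20.9] rot [ 0.002  -0.0004 -0.0039] at [588.7 241.2  80.9] rpy [ 3.14  -0.     1.744] f [-0.   0.1 -3.7] op 58.9 t 7.5167
dp [ 0.3 -0.7 20.7] rot [ 0.0017 -0.0003 -0.0038] at [588.5 241.3  80.7] rpy [ 3.14  -0.     1.744] f [ 0.9 -0.5 -5.3] op 58.5 t 7.5667
```

View pics/w7.png

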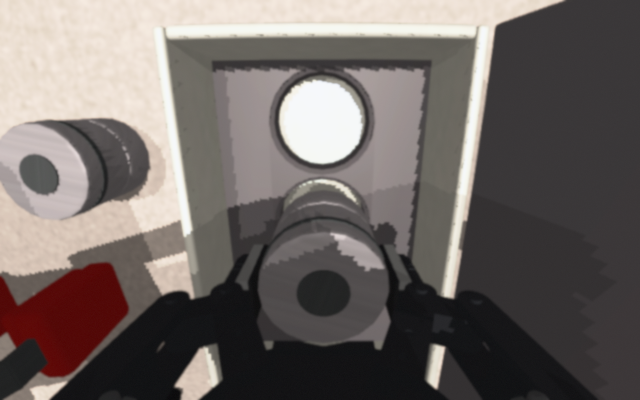

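Run:
```python
from h import *
T=np.load('pics/w7_T.npy')
im=cv2.imread('pics/w7_full.png'); cv2.imwrite('pics/w7c.png',cv2.resize(im[50:190,250:400],None,fx=4,fy=4,interpolation=cv2.INTER_CUBIC))
h2=plane('wrist',[[322,119.5]],32,T)[0]; print(h2, h2-70*np.array([-.174,.985,0]))
print(plane('wrist',[[166,38],[478,38]],85,T))
```

```text
[575.73201007 310.40064983  32.        ] [587.91201007 241.45064983  32.        ]
[[502.00870782 335.30985702  85.        ]
 [637.0410727  358.88050574  85.        ]]
```

View pics/w7c.png

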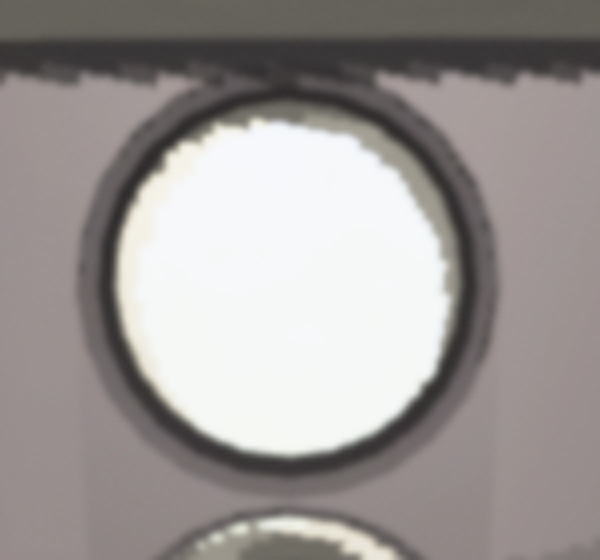

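```bash
python3 -m creep '[{"dp":[0,-0.5,8],"angular":[0,0,0],"fingers":52},{"dp":[0,-0.5,14],"angular":[0,0,0],"fingers":52},{"dp":[0,-0.5,18],"angular":[0,0,0],"fingers":52},{"dp":[0,-0.5,22],"angular":[0,0,0],"fingers":52},{"dp":[0,-0.5,25],"angular":[0,0,0],"fingers":52}]';  python3 -m creep '[{"dp":[0,0,4],"angular":[0,0,0],"fingers":52},{"dp":[0,0,8],"angular":[0,0,0],"fingers":52},{"dp":[0,0,12],"angular":[0,0,0],"fingers":52},{"dp":[0,0,15],"angular":[0,0,0],"fingers":52},{"dp":[0,0,16],"angular":[0,0,0],"fingers":52}]'; python3 -c "
from h import *
go([587.9,241.4,37],1.748)"
```

```text
clock: 8.03
eef_pos: [587.0, 241.2, 53.6]
tcp_rot: [-3.141, 0.0, 1.745]
contact_force: [-0.0, 1.0, -4.1]
opening: 0.694
clock: 8.45
eef_pos: [587.1, 241.2, 37.9]
tcp_rot: [-3.141, 0.0, 1.745]
contact_force: [-0.2, 1.0, -4.2]
opening: 0.69
dp [0.  0.8 0.9] rot [-0.0007  0.0002 -0.0032] at [587.1 241.2  37.9] rpy [-3.141  0.     1.745] f [-0.2  1.  -4.2] op 58.9 t 8.45
```

```bash
python3 -m creep '[{"dp":[0,0,1],"angular":[0,0,0],"fingers":52},{"dp":[0,0,1.5],"angular":[0,0,0],"fingers":62},{"dp":[0,0,1.5],"angular":[0,0,0],"fingers":68},{"dp":[0,0,1.5],"angular":[0,0,0],"fingers":75},{"dp":[0,0,1.5],"angular":[0,0,0],"fingers":80}]';  python3 -m creep '[{"dp":[0,0,0],"angular":[0,0,0],"fingers":80},{"dp":[0,0,-20],"angular":[0,0,0],"fingers":80},{"dp":[0,0,-50],"angular":[0,0,0],"fingers":80},{"dp":[0,0,-85],"angular":[0,0,0],"fingers":80},{"dp":[0,0,-120],"angular":[0,0,0],"fingers":80}]'; python3 -c "
from h import *
go([417,256,160],1.748)
snap('wrist','w8')"
```

```text
clock: 8.87
eef_pos: [587.8, 241.5, 37.6]
tcp_rot: [3.141, -0.0, 1.745]
contact_force: [0.0, -0.1, -0.1]
opening: 0.935
clock: 9.28
eef_pos: [586.8, 241.1, 158.1]
tcp_rot: [-3.14, 0.0, 1.745]
contact_force: [0.2, 0.2, 0.2]
opening: 0.935
dp [  44.  -164.7   -1.8] rot [-0.0012  0.0003 -0.0031] at [586.8 241.1 158.1] rpy [-3.14   0.     1.745] f [0.2 0.2 0.2] op 79.8 t 9.2833
```

View pics/w8.png

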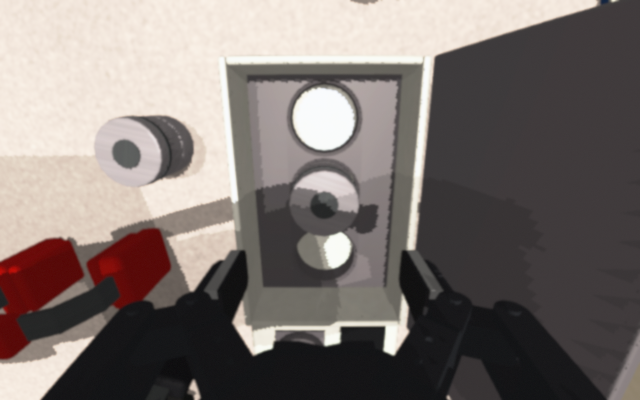

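```bash
python3 - <<'E'
from h import *
print(plane('top',[[275,240],[287,238],[300,282],[283,262]],110))
print(plane('top',[[337,231],[383,235]],150))
print(plane('wrist',[[126,153]],66,np.load('pics/w8_T.npy')))
E
python3 -m creep '[{"dp":[9,-35,0],"angular":[0,0,0],"fingers":85},{"dp":[18,-70,0],"angular":[0,0,0],"fingers":85},{"dp":[27,-105,0],"angular":[0,0,0],"fingers":85},{"dp":[36,-135,0],"angular":[0,0,0],"fingers":85},{"dp":[44,-165,-2],"angular":[0,0,0],"fingers":85}]'; python3 -m creep '[{"dp":[0,0,0],"angular":[0,0,0],"fingers":85},{"dp":[0,0,0],"angular":[0,0,0],"fingers":85},{"dp":[0,0,0],"angular":[0,0,0],"fingers":85},{"dp":[0,0,0],"angular":[0,0,0],"fingers":85},{"dp":[0,0,0],"angular":[0,0,0],"fingers":85}]'
python3 - <<'E'
from h import *
for i in range(3): go([417,256,160],1.748); im,T=snap('wrist','w9')
E
```

```text
[[414.87677134 150.62239594 110.        ]
 [421.1622696  110.01464765 110.        ]
 [273.12101166  67.56712934 110.        ]
 [340.44365724 123.9025886  110.        ]]
[[ 437.74576247  -57.47018878  150.        ]
 [ 421.90016854 -209.72007424  150.        ]]
[[416.83415241 255.02106636  66.        ]]
clock: 9.75
eef_pos: [415.4, 255.9, 158.9]
tcp_rot: [-3.142, -0.0, 1.745]
contact_force: [0.6, 0.9, 0.2]
opening: 0.994
clock: 10.17
eef_pos: [418.3, 256.2, 159.0]
tcp_rot: [3.141, -0.0, 1.744]
contact_force: [-1.2, 0.5, -0.5]
opening: 0.994
dp [ 0.1 -1.3 -1. ] rot [ 0.0006 -0.0001 -0.0039] at [418.3 256.2 159. ] rpy [ 3.141 -0.     1.744] f [-1.2  0.5 -0.5] op 84.9 t 10.1667
dp [ 0.1 -1.2 -1. ] rot [ 0.0003 -0.     -0.004 ] at [418.2 256.1 159. ] rpy [ 3.141 -0.     1.744] f [ 0.1 -0.7 -0.2] op 85.2 t 10.2167
dp [ 0.1 -0.9 -1.1] rot [-0.0001  0.     -0.004 ] at [417.9 256.  158.9] rpy [-3.142  0.     1.744] f [ 0.3  0.2 -0.2] op 85.1 t 10.2667
```

View pics/w9.png

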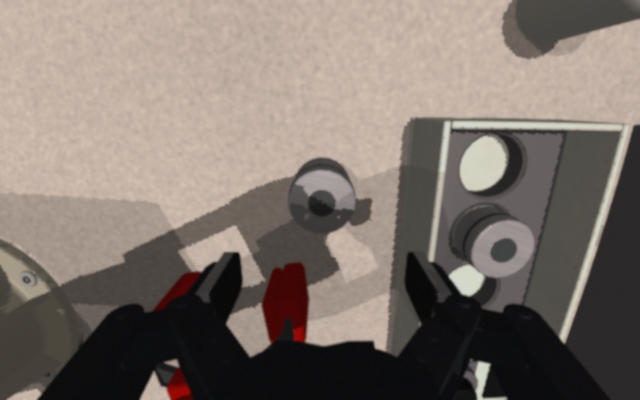

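Run:
```python
from h import *
p=plane('wrist',[[321.5,202.5]],66,np.load('pics/w9_T.npy'));print(p)
go([p[0,0],p[0,1],31])
```

```text
[[416.59131822 254.99174885  66.        ]]
dp [ -0.7  -1.3 127.8] at [417.8 256.  158.8] rpy [-3.141  0.     1.744] f [-0.5 -0.1 -0.5] op 84.9 t 10.3167
```

```bash
python3 -m creep '[{"dp":[-1,-1,30],"angular":[0,0,0],"fingers":85},{"dp":[-1,-1,60],"angular":[0,0,0],"fingers":85},{"dp":[-1,-1,90],"angular":[0,0,0],"fingers":85},{"dp":[-1,-1,115],"angular":[0,0,0],"fingers":85},{"dp":[-1,-1,128],"angular":[0,0,0],"fingers":85}]'; python3 -m creep '[{"dp":[0,0,0],"angular":[0,0,0],"fingers":85},{"dp":[0,0,0],"angular":[0,0,0],"fingers":70},{"dp":[0,0,0],"angular":[0,0,0],"fingers":60},{"dp":[0,0,0],"angular":[0,0,0],"fingers":52},{"dp":[0,0,0],"angular":[0,0,0],"fingers":52}]' 40;python3 -m creep '[{"dp":[0,0,0],"angular":[0,0,0],"fingers":52},{"dp":[0,0,0],"angular":[0,0,0],"fingers":52},{"dp":[0,0,0],"angular":[0,0,0],"fingers":52}]'; python3 -c "
from h import *
go([575.7,310.4,172])"
```

```text
clock: 10.73
eef_pos: [415.3, 254.0, 28.3]
tcp_rot: [-3.138, 0.001, 1.744]
contact_force: [-0.8, -0.5, 0.6]
opening: 0.995
clock: 11.15
eef_pos: [417.2, 255.4, 32.2]
tcp_rot: [3.14, -0.001, 1.745]
contact_force: [0.1, 0.1, 2.0]
opening: 0.688
clock: 11.4
eef_pos: [417.2, 255.4, 32.2]
tcp_rot: [3.14, -0.001, 1.745]
contact_force: [-1.1, -1.2, 8.1]
opening: 0.696
dp [  26.8  165.9 -139.4] at [417.2 255.4  32.2] rpy [ 3.140e+00 -1.000e-03  1.745e+00] f [-1.1 -1.2  8.1] op 59.4 t 11.4
```

```bash
python3 -m creep '[{"dp":[0,0,-30],"angular":[0,0,0],"fingers":52},{"dp":[0,0,-60],"angular":[0,0,0],"fingers":52},{"dp":[0,0,-90],"angular":[0,0,0],"fingers":52},{"dp":[0,0,-115],"angular":[0,0,0],"fingers":52},{"dp":[0,0,-125],"angular":[0,0,0],"fingers":52}]'; python3 -m creep '[{"dp":[6,35,0],"angular":[0,0,0],"fingers":52},{"dp":[12,70,0],"angular":[0,0,0],"fingers":52},{"dp":[18,105,0],"angular":[0,0,0],"fingers":52},{"dp":[24,140,0],"angular":[0,0,0],"fingers":52},{"dp":[27,160,0],"angular":[0,0,0],"fingers":52}]';python3 -m creep '[{"dp":[0,6,20],"angular":[0,0,0],"fingers":52},{"dp":[0,6,40],"angular":[0,0,0],"fingers":52},{"dp":[0,6,60],"angular":[0,0,0],"fingers":52},{"dp":[0,6,70],"angular":[0,0,0],"fingers":52},{"dp":[0,6,70],"angular":[0,0,0],"fingers":52}]';python3 -m creep '[{"dp":[0,0,0],"angular":[0,0,0],"fingers":52},{"dp":[0,0,0],"angular":[0,0,0],"fingers":52},{"dp":[0,0,0],"angular":[0,0,0],"fingers":52},{"dp":[0,0,0],"angular":[0,0,0],"fingers":52}]'; python3 -c "
from h import *
for i in range(3):
  go([575.7,310.4,38],1.746);snap('wrist','w10')"
```

```text
clock: 11.82
eef_pos: [417.7, 255.8, 159.5]
tcp_rot: [3.137, -0.002, 1.745]
contact_force: [0.9, 0.8, -4.1]
opening: 0.689
clock: 12.23
eef_pos: [572.3, 310.3, 155.2]
tcp_rot: [3.14, -0.0, 1.745]
contact_force: [-0.1, -0.8, -2.5]
opening: 0.688
clock: 12.65
eef_pos: [573.0, 309.1, 82.5]
tcp_rot: [-3.136, 0.002, 1.745]
contact_force: [0.4, -0.2, -3.9]
opening: 0.691
clock: 12.98
eef_pos: [575.9, 310.7, 87.4]
tcp_rot: [3.14, -0.001, 1.745]
contact_force: [-0.5, -0.3, -4.3]
opening: 0.689
dp [-0.3 -0.4 49.4] rot [ 0.0021 -0.0007 -0.0011] at [575.9 310.7  87.4] rpy [ 3.140e+00 -1.000e-03  1.745e+00] f [-0.5 -0.3 -4.3] op 58.8 t 12.9833
dp [-0.2 -0.2 49.2] rot [ 0.0018 -0.0006 -0.0012] at [575.8 310.6  87.2] rpy [ 3.140e+00 -1.000e-03  1.745e+00] f [ 0.2  0.7 -3.5] op 59.1 t 13.0333
dp [-0.2 -0.  49. ] rot [ 0.0014 -0.0004 -0.0011] at [575.6 310.5  87. ] rpy [ 3.14  -0.     1.745] f [ 0.4 -0.5 -4.2] op 59.0 t 13.0833
```

View pics/w10.png

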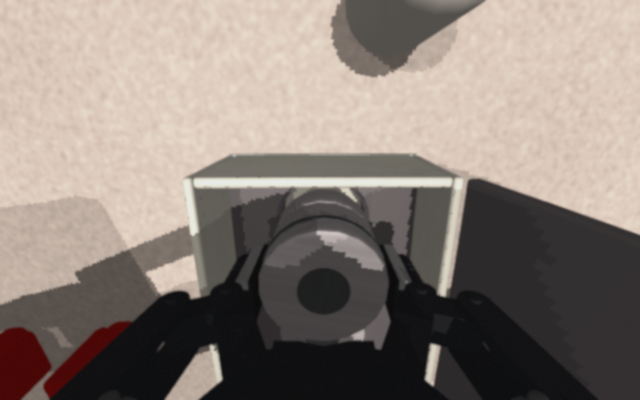

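Same jar image position as before the last good insertion; go down.

```bash
python3 -m creep '[{"dp":[0,0,8],"angular":[0,0,0],"fingers":52},{"dp":[0,0,15],"angular":[0,0,0],"fingers":52},{"dp":[0,0,21],"angular":[0,0,0],"fingers":52},{"dp":[0,0,26],"angular":[0,0,0],"fingers":52},{"dp":[0,0,30],"angular":[0,0,0],"fingers":52}]';  python3 -m creep '[{"dp":[0,0,4],"angular":[0,0,0],"fingers":52},{"dp":[0,0,8],"angular":[0,0,0],"fingers":52},{"dp":[0,0,12],"angular":[0,0,0],"fingers":52},{"dp":[0,0,16],"angular":[0,0,0],"fingers":52},{"dp":[0,0,18],"angular":[0,0,0],"fingers":52}]'; python3 -c "
from h import *
go([575.7,310.4,38],1.748)"
```

```text
clock: 13.55
eef_pos: [574.7, 310.0, 54.8]
tcp_rot: [-3.14, 0.0, 1.745]
contact_force: [-0.1, -0.4, -4.1]
opening: 0.691
clock: 13.97
eef_pos: [575.2, 310.2, 38.2]
tcp_rot: [-3.141, 0.0, 1.745]
contact_force: [-8.0, -3.7, 21.8]
opening: 0.691
dp [0.1 0.6 0.2] rot [-0.0004  0.0001 -0.0033] at [575.2 310.2  38.2] rpy [-3.141  0.     1.745] f [-8.  -3.7 21.8] op 59.0 t 13.9667
```

```bash
python3 -m creep '[{"dp":[0,0,-1],"angular":[0,0,0],"fingers":60},{"dp":[0,0,-1],"angular":[0,0,0],"fingers":66},{"dp":[0,0,-1],"angular":[0,0,0],"fingers":74},{"dp":[0,0,-1],"angular":[0,0,0],"fingers":80},{"dp":[0,0,-1],"angular":[0,0,0],"fingers":80}]';  python3 -m creep '[{"dp":[0,0,0],"angular":[0,0,0],"fingers":80},{"dp":[0,0,-20],"angular":[0,0,0],"fingers":80},{"dp":[0,0,-50],"angular":[0,0,0],"fingers":80},{"dp":[0,0,-85],"angular":[0,0,0],"fingers":80},{"dp":[-30,0,-115],"angular":[0,0,0],"fingers":80}]'; python3 -m creep '[{"dp":[-30,0,0],"angular":[0,0,0],"fingers":80},{"dp":[-60,0,0],"angular":[0,0,0],"fingers":80},{"dp":[-90,0,0],"angular":[0,0,0],"fingers":80},{"dp":[-90,0,0],"angular":[0,0,0],"fingers":80},{"dp":[-90,0,0],"angular":[0,0,0],"fingers":80}]';python3 -m creep '[{"dp":[0,0,0],"angular":[0,0,0],"fingers":80},{"dp":[0,0,0],"angular":[0,0,0],"fingers":80},{"dp":[0,0,0],"angular":[0,0,0],"fingers":80},{"dp":[0,0,0],"angular":[0,0,0],"fingers":80}]'; python3 -c "
from h import *
go([417,256,160],1.748)
snap('wrist','w11')
snap('top','t11')"
```

```text
clock: 14.38
eef_pos: [575.5, 310.4, 39.3]
tcp_rot: [3.141, -0.0, 1.745]
contact_force: [0.4, 0.4, 0.3]
opening: 0.942
clock: 14.8
eef_pos: [580.2, 284.7, 155.5]
tcp_rot: [3.14, -0.002, 1.747]
contact_force: [1.1, -1.2, 1.3]
opening: 0.937
clock: 15.22
eef_pos: [596.2, 191.3, 153.7]
tcp_rot: [3.141, -0.0, 1.742]
contact_force: [0.6, -0.1, -0.1]
opening: 0.936
clock: 15.55
eef_pos: [595.7, 193.6, 153.3]
tcp_rot: [-3.141, -0.0, 1.746]
contact_force: [-0.1, -0.1, 0.0]
opening: 0.937
dp [  92.6 -165.1   -6.6] rot [-0.0002 -0.0001 -0.0019] at [595.7 193.6 153.3] rpy [-3.141 -0.     1.746] f [-0.1 -0.1  0. ] op 80.0 t 15.55
```

View pics/w11.png

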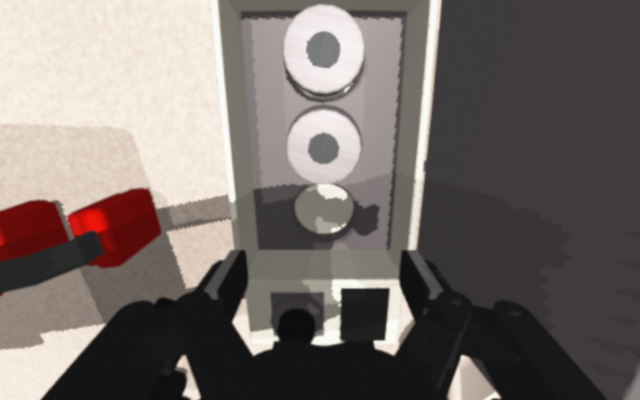

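View pics/t11.png

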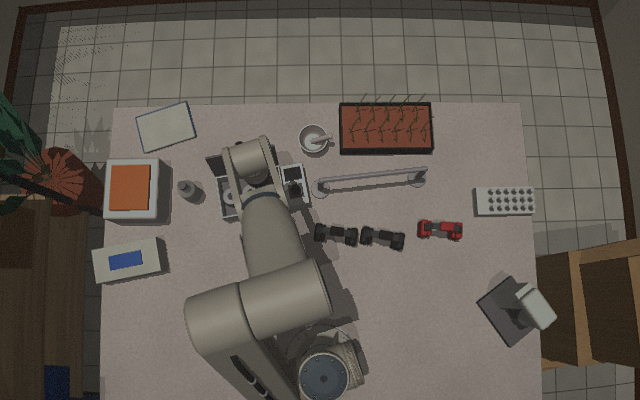

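```bash
python3 - <<'E'
from h import *
T=np.load('pics/w11_T.npy')
p=plane('wrist',[[323,49],[323.5,149]],72,T); print(p, p-[575.7,310.4,72],p-[587.9,241.4,72])
print('mortar',plane('top',[[313,139]],30),'bottle',plane('top',[[188,190]],85),'knob',plane('top',[[240,146]],225))
E
python3 -m creep '[{"dp":[0,0,-30],"angular":[0,0,0],"fingers":40},{"dp":[0,0,-65],"angular":[0,0,0],"fingers":0},{"dp":[0,0,-100],"angular":[0,0,0],"fingers":0},{"dp":[0,0,-130],"angular":[0,0,0],"fingers":0},{"dp":[0,0,-150],"angular":[0,0,0],"fingers":0}]' 40
python3 -m creep '[{"dp":[0,30,0],"angular":[0,0,0],"fingers":0},{"dp":[0,65,0],"angular":[0,0,0],"fingers":0},{"dp":[0,100,0],"angular":[0,0,0],"fingers":0},{"dp":[0,140,0],"angular":[0,0,0],"fingers":0},{"dp":[0,170,0],"angular":[0,0,0],"fingers":0}]'
python3 -m creep '[{"dp":[0,0,0],"angular":[0,0,0],"fingers":0},{"dp":[0,0,0],"angular":[0,0,0],"fingers":0},{"dp":[0,0,0],"angular":[0,0,0],"fingers":0},{"dp":[0,0,0],"angular":[0,0,0],"fingers":0}]'
python3 -c "
from h import *
snap('wrist','w12');snap('scene','s12',(200,50,520,290),2.5);go([0,0,0],1.748)"
```

```text
[[575.06276769 309.58921726  72.        ]
 [587.74503836 239.78876428  72.        ]] [[ -0.63723231  -0.81078274   0.        ]
 [ 12.04503836 -70.61123572   0.        ]] [[-12.83723231  68.18921726   0.        ]
 [ -0.15496164  -1.61123572   0.        ]]
mortar [[793.64837541  17.11768034  30.        ]] bottle [[596.87049352 460.2623753   85.        ]] knob [[712.31003307 257.17585706 225.        ]]
clock: 16.07
eef_pos: [596.7, 193.3, 307.1]
tcp_rot: [3.138, -0.001, 1.745]
contact_force: [0.4, 0.2, -0.5]
opening: 0.227
clock: 16.48
eef_pos: [765.5, 222.8, 303.2]
tcp_rot: [3.141, 0.0, 1.745]
contact_force: [0.3, 0.4, 0.6]
opening: 0.001
clock: 16.82
eef_pos: [762.4, 222.2, 303.8]
tcp_rot: [-3.141, -0.0, 1.745]
contact_force: [-0.2, 0.4, 0.4]
opening: 0.0
dp [ -86.5 -789.6  304. ] rot [ 0.0004 -0.     -0.0029] at [762.5 222.1 304.4] rpy [ 3.141 -0.     1.745] f [ 0.7 -0.1  0.9] op -0.4 t 16.9167
```

View pics/w12.png

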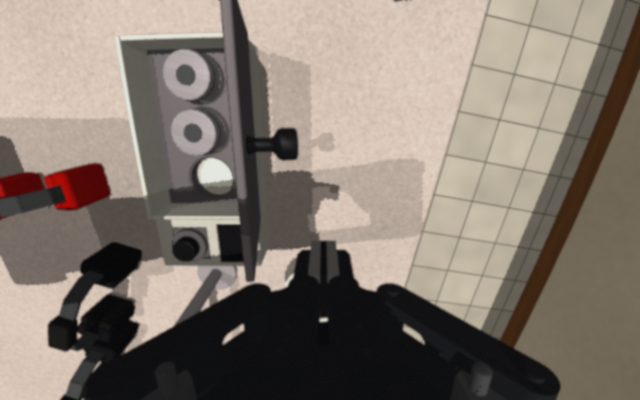

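View pics/s12.png

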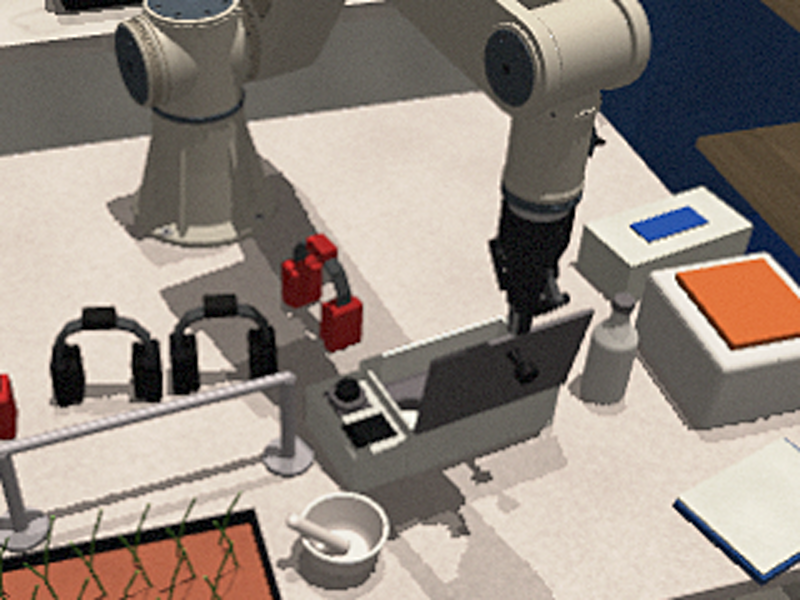

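Run:
```python
from h import *
p=proj('scene',[[762,222,304],[595,193,304]]);print(p,(p-[200,50])*2.5)
print(proj('wrist',[[762,222,304]],np.load('pics/w12_T.npy')))
snap('scene','s13',(200,50,520,290),2.5)
```

```text
[[406.34257107 183.07829116]
 [376.25735399 149.53663438]] [[515.85642767 332.69572791]
 [440.64338496 248.84158595]]
[[322.57937754 253.95587553]]
```

View pics/s13.png

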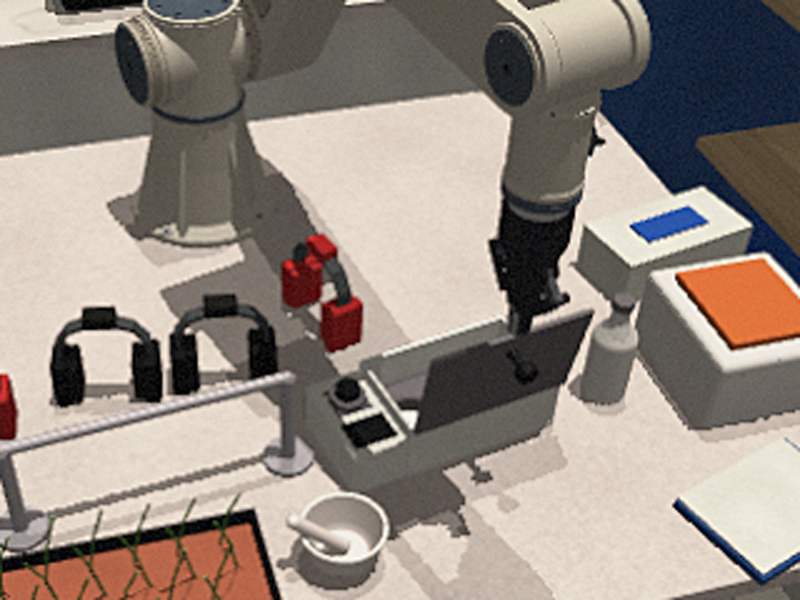

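```bash
python3 -m creep '[{"dp":[0,0,30],"angular":[0,0,0],"fingers":0},{"dp":[0,0,60],"angular":[0,0,0],"fingers":0},{"dp":[0,-15,90],"angular":[0,0,0],"fingers":0},{"dp":[0,-30,106],"angular":[0,0,0],"fingers":0},{"dp":[0,-45,106],"angular":[0,0,0],"fingers":0}]'
python3 -m creep '[{"dp":[0,-10,0],"angular":[0,0,0],"fingers":0},{"dp":[0,-20,0],"angular":[0,0,0],"fingers":0},{"dp":[0,-30,0],"angular":[0,0,0],"fingers":0},{"dp":[0,-40,0],"angular":[0,0,0],"fingers":0},{"dp":[0,-50,1],"angular":[0,0,0],"fingers":0}]'
python3 -c "
from h import *
snap('scene','s14',(200,50,520,290),2.5);snap('wrist','w14');go([0,0,0],1.748)"
```

```text
clock: 17.38
eef_pos: [715.8, 213.4, 192.8]
tcp_rot: [-3.135, 0.001, 1.745]
contact_force: [1.7, 0.2, 0.5]
opening: 0.001
clock: 17.8
eef_pos: [669.7, 205.5, 197.8]
tcp_rot: [3.139, -0.0, 1.745]
contact_force: [1.5, -0.2, 1.8]
opening: 0.001
dp [ -86.5 -694.1  197.2] rot [ 0.0002 -0.     -0.003 ] at [668.5 205.4 197.4] rpy [ 3.141 -0.     1.745] f [ 0.3 -0.6  0.1] op 0.2 t 17.9
```

View pics/s14.png

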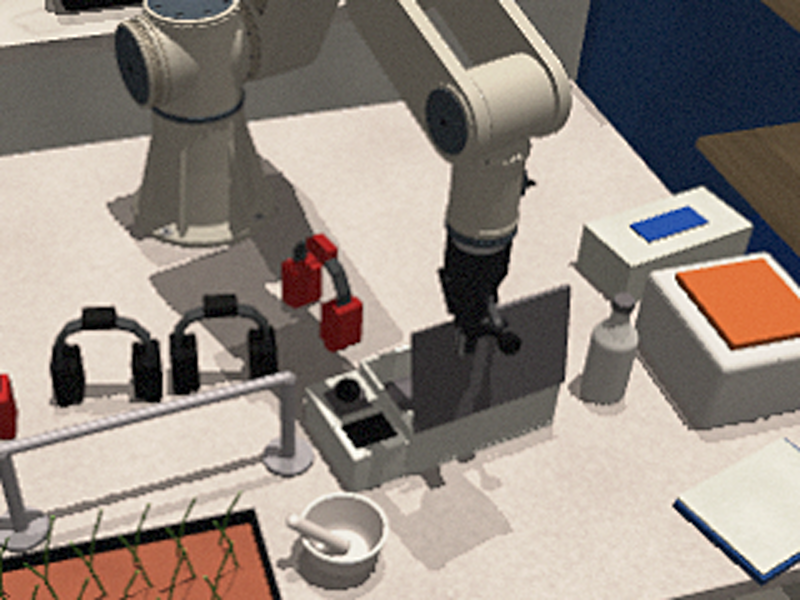

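View pics/w14.png

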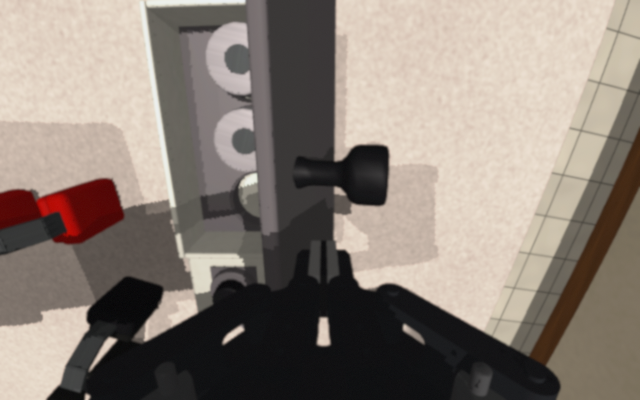

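```bash
python3 -m creep '[{"dp":[0,-10,1],"angular":[0,0,0],"fingers":0},{"dp":[0,-20,3],"angular":[0,0,0],"fingers":0},{"dp":[0,-32,8],"angular":[0,0,0],"fingers":0},{"dp":[0,-45,15],"angular":[0,0,0],"fingers":0},{"dp":[0,-56,22],"angular":[0,0,0],"fingers":0}]'
python3 -m creep '[{"dp":[0,-8,8],"angular":[0,0,0],"fingers":0},{"dp":[0,-15,17],"angular":[0,0,0],"fingers":0},{"dp":[0,-21,26],"angular":[0,0,0],"fingers":0},{"dp":[0,-27,35],"angular":[0,0,0],"fingers":0},{"dp":[0,-31,44],"angular":[0,0,0],"fingers":0}]'
python3 -m creep '[{"dp":[0,-3,8],"angular":[0,0,0],"fingers":0},{"dp":[0,-6,16],"angular":[0,0,0],"fingers":0},{"dp":[0,-9,23],"angular":[0,0,0],"fingers":0},{"dp":[0,-11,30],"angular":[0,0,0],"fingers":0},{"dp":[0,-13,36],"angular":[0,0,0],"fingers":0}]'
python3 -c "
from h import *
snap('scene','s15',(200,50,520,290),2.5);go([0,0,0],1.748)"
```

```text
clock: 18.32
eef_pos: [614.8, 196.1, 175.3]
tcp_rot: [3.14, -0.0, 1.745]
contact_force: [1.8, -0.4, 0.5]
opening: -0.001
clock: 18.73
eef_pos: [583.4, 190.5, 129.5]
tcp_rot: [-3.141, 0.0, 1.745]
contact_force: [-0.4, -0.0, 1.8]
opening: -0.005
clock: 19.15
eef_pos: [571.3, 188.3, 93.7]
tcp_rot: [3.141, 0.0, 1.745]
contact_force: [0.2, 0.1, 2.4]
opening: -0.0
dp [ -86.5 -595.4   93.3] rot [ 0.0005  0.     -0.0032] at [571.3 188.3  93.7] rpy [3.141 0.    1.745] f [ 0.7  0.3 -1.6] op 0.2 t 19.2
```

View pics/s15.png

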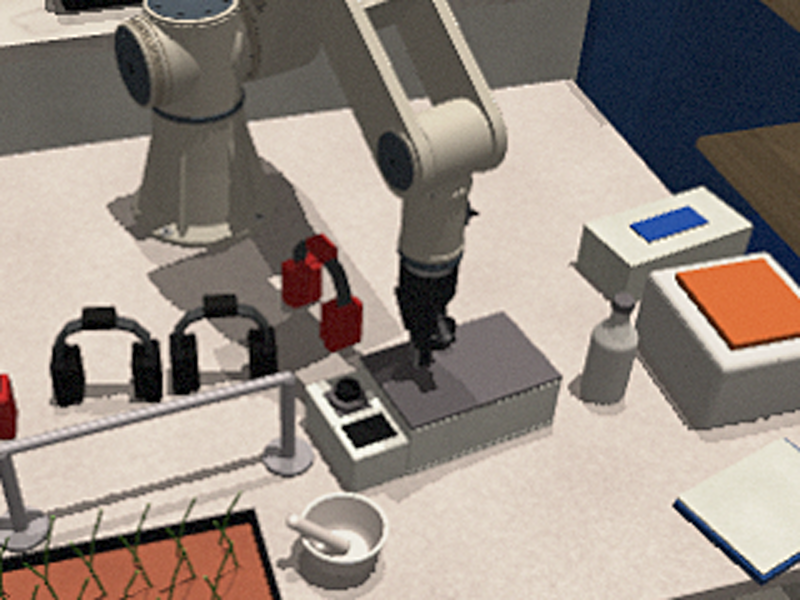

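Nearly shut. Press down a bit further, watching the force.

```bash
python3 -m creep '[{"dp":[0,0,1],"angular":[0,0,0],"fingers":0},{"dp":[0,0,2],"angular":[0,0,0],"fingers":0},{"dp":[0,0,3],"angular":[0,0,0],"fingers":0},{"dp":[0,0,3],"angular":[0,0,0],"fingers":0}]'
python3 -m creep '[{"dp":[0,0,1],"angular":[0,0,0],"fingers":0},{"dp":[0,0,2],"angular":[0,0,0],"fingers":0},{"dp":[0,0,2],"angular":[0,0,0],"fingers":0},{"dp":[0,0,2],"angular":[0,0,0],"fingers":0}]'
```

```text
clock: 19.53
eef_pos: [571.5, 188.3, 93.4]
tcp_rot: [3.141, -0.0, 1.745]
contact_force: [-6.9, -1.8, 20.8]
opening: 0.002
clock: 19.87
eef_pos: [571.5, 188.4, 93.1]
tcp_rot: [3.141, -0.0, 1.745]
contact_force: [-13.0, -4.2, 39.5]
opening: -0.002
```

```bash
python3 -m creep '[{"dp":[0,0,-10],"angular":[0,0,0],"fingers":0},{"dp":[0,0,-40],"angular":[0,0,0],"fingers":0},{"dp":[0,0,-80],"angular":[0,0,0],"fingers":0},{"dp":[-10,0,-120],"angular":[0,0,0],"fingers":0},{"dp":[-30,0,-130],"angular":[0,0,0],"fingers":0}]'
python3 - <<'E'
from h import *
print(plane('wrist',[[297,325]],90,np.load('pics/w11_T.npy')))
print(plane('wrist',[[185,245]],90,np.load('pics/w12_T.npy')))
print(plane('top',[[296,189.6]],90)+[0,5,0])
go([596,84,200],1.748)
E
```

```text
clock: 20.28
eef_pos: [579.1, 160.7, 225.7]
tcp_rot: [3.133, -0.001, 1.747]
contact_force: [0.6, 0.2, 0.6]
opening: -0.005
[[591.06041484  85.6037635   90.        ]]
[[590.33186402  87.08031087  90.        ]]
[[591.81558671  83.97610544  90.        ]]
dp [-78.5   3.1  25.6] rot [ 0.0082 -0.0014 -0.0015] at [579.1 160.7 225.7] rpy [ 3.133e+00 -1.000e-03  1.747e+00] f [0.6 0.2 0.6] op -0.4 t 20.2833
```

```bash
python3 -m creep '[{"dp":[-30,0,0],"angular":[0,0,0],"fingers":0},{"dp":[-60,-1,10],"angular":[0,0,0],"fingers":0},{"dp":[-76,-1,20],"angular":[0,0,0],"fingers":0},{"dp":[-76,-1,25],"angular":[0,0,0],"fingers":0},{"dp":[-76,-1,25],"angular":[0,0,0],"fingers":0}]'
python3 -m creep '[{"dp":[0,0,0],"angular":[0,0,0],"fingers":0},{"dp":[0,0,0],"angular":[0,0,0],"fingers":0},{"dp":[0,0,0],"angular":[0,0,0],"fingers":0},{"dp":[0,0,0],"angular":[0,0,0],"fingers":0},{"dp":[0,0,0],"angular":[0,0,0],"fingers":0}]'
python3 - <<'E'
from h import *
go([591,86,200],1.748)
im,T=snap('wrist','w16')
E
```

```text
clock: 20.7
eef_pos: [587.8, 83.0, 193.1]
tcp_rot: [-3.139, -0.0, 1.743]
contact_force: [-1.1, 0.2, -0.5]
opening: 0.0
clock: 21.12
eef_pos: [588.8, 84.4, 194.8]
tcp_rot: [3.141, -0.0, 1.746]
contact_force: [0.2, 0.1, -0.3]
opening: -0.004
dp [ 1.2  2.5 -5.2] rot [ 0.0005 -0.     -0.0023] at [588.8  84.4 194.8] rpy [ 3.141 -0.     1.746] f [ 0.2  0.1 -0.3] op -0.4 t 21.1167
```

View pics/w16.png

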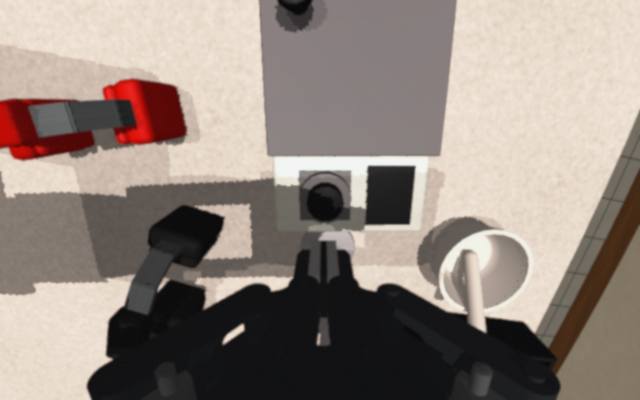

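Run:
```python
from h import *
L=lambda n:np.load(f'pics/{n}_T.npy')
im=cv2.imread('pics/w16_full.png');cv2.imwrite('pics/w16c.png',cv2.resize(im[150:240,260:430],None,fx=4,fy=4,interpolation=cv2.INTER_CUBIC))
print(tri(ray('wrist',[324.5,202],L('w16')),ray('wrist',[297,325],L('w11'))))
print(tri(ray('wrist',[324.5,202],L('w16')),ray('wrist',[186,243],L('w12'))))
print(plane('wrist',[[324.5,202]],90,L('w16')))
```

```text
(array([591.36842731,  77.41756111,  80.83636093]), [0.09175630725057098, 0.0917563072505695])
(array([589.35693626,  81.62654205,  81.96953412]), [4.059378566738453, 4.059378566738314])
[[590.70050279  80.38663964  90.        ]]
```

View pics/w16c.png

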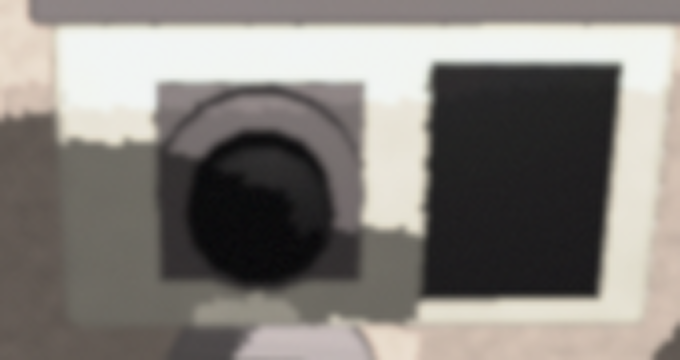

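```bash
python3 -m creep '[{"dp":[-3.5,1.5,25],"angular":[0,0,0],"fingers":0},{"dp":[-3.5,1.5,50],"angular":[0,0,0],"fingers":0},{"dp":[-3.5,1.5,70],"angular":[0,0,0],"fingers":0},{"dp":[-3.5,1.5,82],"angular":[0,0,0],"fingers":0},{"dp":[-3.5,1.5,86],"angular":[0,0,0],"fingers":0}]'
python3 -m creep '[{"dp":[0,0,2],"angular":[0,0,0],"fingers":0},{"dp":[0,0,4],"angular":[0,0,0],"fingers":0},{"dp":[0,0,6],"angular":[0,0,0],"fingers":0},{"dp":[0,0,8],"angular":[0,0,0],"fingers":0},{"dp":[0,0,8],"angular":[0,0,0],"fingers":0}]'
python3 -m creep '[{"dp":[0,0,2],"angular":[0,0,0],"fingers":0},{"dp":[0,0,4],"angular":[0,0,0],"fingers":0},{"dp":[0,0,6],"angular":[0,0,0],"fingers":0},{"dp":[0,0,6],"angular":[0,0,0],"fingers":0}]'
```

```text
clock: 21.58
eef_pos: [589.5, 80.5, 106.6]
tcp_rot: [-3.139, -0.0, 1.745]
contact_force: [-0.6, -0.5, 0.5]
opening: 0.002
clock: 22.0
eef_pos: [591.0, 80.6, 100.9]
tcp_rot: [3.141, 0.0, 1.745]
contact_force: [0.0, 0.2, 0.4]
opening: 0.003
clock: 22.33
eef_pos: [591.1, 80.6, 94.6]
tcp_rot: [3.141, 0.0, 1.745]
contact_force: [0.1, -0.5, 4.5]
opening: -0.0
```

```bash
python3 -m creep '[{"dp":[0,0,1],"angular":[0,0,0],"fingers":0},{"dp":[0,0,2],"angular":[0,0,0],"fingers":0},{"dp":[0,0,3],"angular":[0,0,0],"fingers":0},{"dp":[0,0,4],"angular":[0,0,0],"fingers":0},{"dp":[0,0,4],"angular":[0,0,0],"fingers":0}]'
python3 -m creep '[{"dp":[0,0,1.5],"angular":[0,0,0],"fingers":0},{"dp":[0,0,3],"angular":[0,0,0],"fingers":0},{"dp":[0,0,4],"angular":[0,0,0],"fingers":0},{"dp":[0,0,4],"angular":[0,0,0],"fingers":0}]'
python3 -m creep '[{"dp":[0,0,1],"angular":[0,0,0],"fingers":0},{"dp":[0,0,2],"angular":[0,0,0],"fingers":0},{"dp":[0,0,3],"angular":[0,0,0],"fingers":0},{"dp":[0,0,3],"angular":[0,0,0],"fingers":0}]'
```

```text
clock: 22.75
eef_pos: [591.1, 80.6, 90.6]
tcp_rot: [3.141, 0.0, 1.745]
contact_force: [-0.1, -0.3, 5.4]
opening: 0.001
clock: 23.08
eef_pos: [591.1, 80.6, 86.8]
tcp_rot: [3.141, 0.0, 1.745]
contact_force: [0.5, -0.4, 8.1]
opening: -0.003
clock: 23.42
eef_pos: [591.3, 80.6, 85.8]
tcp_rot: [3.14, 0.0, 1.745]
contact_force: [-6.4, -1.8, 26.3]
opening: 0.001
```

```bash
python3 -m creep '[{"dp":[0,0,0],"angular":[0,0,0],"fingers":0},{"dp":[0,0,-8],"angular":[0,0,0],"fingers":0},{"dp":[0,0,-30],"angular":[0,0,0],"fingers":0},{"dp":[0,0,-65],"angular":[0,0,0],"fingers":0},{"dp":[0,0,-100],"angular":[0,0,0],"fingers":0}]'
python3 -m creep '[{"dp":[0,0,-30],"angular":[0,0,0],"fingers":20},{"dp":[0,0,-60],"angular":[0,0,0],"fingers":50},{"dp":[0,0,-90],"angular":[0,0,0],"fingers":70},{"dp":[0,0,-100],"angular":[0,0,0],"fingers":70},{"dp":[0,0,-100],"angular":[0,0,0],"fingers":70}]'
python3 -c "
from h import *
go([440,-90,280],1.435)"
```

```text
clock: 23.83
eef_pos: [589.2, 80.3, 183.2]
tcp_rot: [-3.138, -0.0, 1.745]
contact_force: [0.8, 0.1, -0.0]
opening: -0.001
clock: 24.25
eef_pos: [591.9, 80.7, 286.2]
tcp_rot: [3.137, 0.0, 1.745]
contact_force: [0.0, -0.3, 0.3]
opening: 0.709
dp [-141.8 -179.2    5.4] rot [ 0.0044 -0.0005  0.3097] at [591.9  80.7 286.2] rpy [3.137 0.    1.745] f [ 0.  -0.3  0.3] op 60.5 t 24.25
```

```bash
python3 -m creep '[{"dp":[-20,-25,0],"angular":[0,0,0.06],"fingers":70},{"dp":[-40,-50,0],"angular":[0,0,0.12],"fingers":70},{"dp":[-60,-75,0],"angular":[0,0,0.18],"fingers":70},{"dp":[-80,-100,0],"angular":[0,0,0.25],"fingers":70},{"dp":[-100,-125,0],"angular":[0,0,0.31],"fingers":70}]'
python3 -c "
from h import *
go([440,-90,280],1.435)"
```

```text
clock: 24.67
eef_pos: [482.6, -40.3, 281.2]
tcp_rot: [-3.138, 0.0, 1.432]
contact_force: [0.3, -0.8, 0.3]
opening: 0.82
dp [-55.1 -35.3   1.3] rot [-0.0035  0.0003 -0.0033] at [482.6 -40.3 281.2] rpy [-3.138  0.     1.432] f [ 0.3 -0.8  0.3] op 70.1 t 24.6667
```

```bash
python3 -m creep '[{"dp":[-25,-15,0],"angular":[0,0,0],"fingers":70},{"dp":[-45,-30,0],"angular":[0,0,0],"fingers":70},{"dp":[-55,-35,0],"angular":[0,0,0],"fingers":70},{"dp":[-55,-35,0],"angular":[0,0,0],"fingers":70},{"dp":[-55,-35,0],"angular":[0,0,0],"fingers":70}]'
python3 -m creep '[{"dp":[0,0,0],"angular":[0,0,0],"fingers":70},{"dp":[0,0,0],"angular":[0,0,0],"fingers":70},{"dp":[0,0,0],"angular":[0,0,0],"fingers":70},{"dp":[0,0,0],"angular":[0,0,0],"fingers":70},{"dp":[0,0,0],"angular":[0,0,0],"fingers":70}]'
python3 -c "
from h import *
go([440,-90,280],1.435)
snap('wrist','w17')
go([440,-90,280],1.435)
snap('scene','s17',(180,120,500,300),2.5)"
```

```text
clock: 25.08
eef_pos: [442.7, -89.3, 282.6]
tcp_rot: [-3.141, -0.0, 1.433]
contact_force: [0.4, 0.2, -0.6]
opening: 0.817
clock: 25.5
eef_pos: [443.1, -88.9, 283.4]
tcp_rot: [-3.141, -0.0, 1.436]
contact_force: [-0.2, -0.3, -0.1]
opening: 0.819
dp [-1.5 -2.9  3.4] rot [-0.0002 -0.      0.0006] at [443.1 -88.9 283.4] rpy [-3.141 -0.     1.436] f [-0.2 -0.3 -0.1] op 70.0 t 25.5
dp [-1.4 -2.9  3.5] rot [-0.0001 -0.      0.0004] at [443.  -89.  283.5] rpy [-3.142 -0.     1.435] f [0.9 0.3 0.6] op 70.3 t 25.55
```

View pics/w17.png

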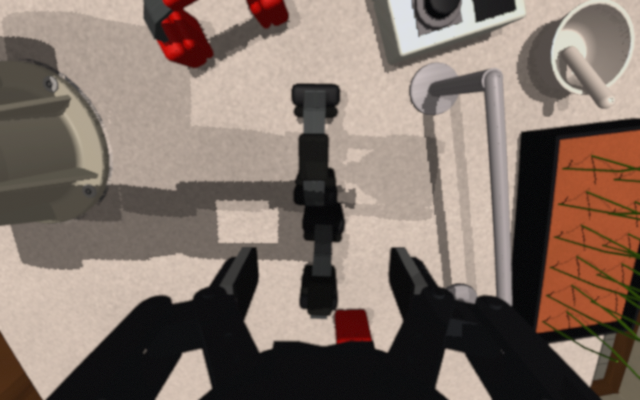

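View pics/s17.png

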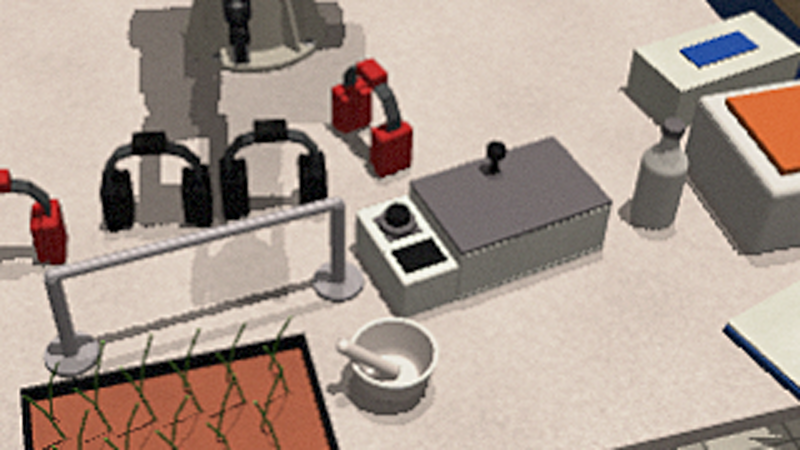

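Run:
```python
from h import *
im=cv2.imread('pics/w17_full.png');c=cv2.convertScaleAbs(im[70:330,230:430],alpha=2,beta=10);cv2.imwrite('pics/w17c.png',cv2.resize(c,None,fx=2.3,fy=2.3,interpolation=cv2.INTER_CUBIC))
```

```text
(no output)
```

View pics/w17c.png

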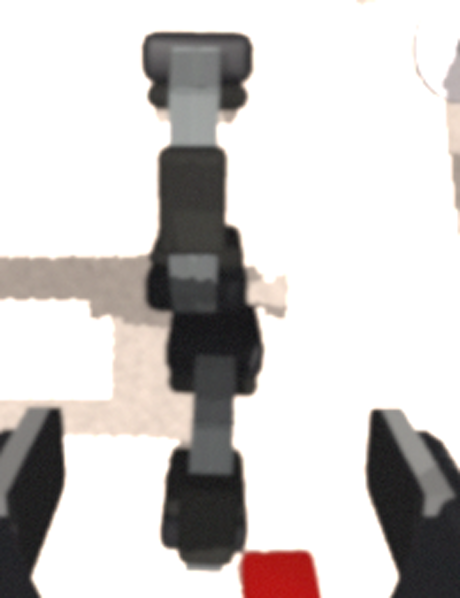

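Run:
```python
from h import *
T=np.load('pics/w17_T.npy'); f=lambda u,v:[u/2.3+230,v/2.3+70]
g=lambda u,v:[u/2.5+160,v/2.5+90]
print(plane('wrist',[f(193,198),f(207,515)],150,T), plane('top',[g(444,351),g(559,360)],150))
print(tri(ray('wrist',f(193,198),T),ray('top',g(444,351))))
print('yaw', np.diff(plane('wrist',[f(193,253),f(192,147)],150,T),axis=0))
print('rail',plane('wrist',[[494,80],[503,295]],158,T))
go([445,-50,240],1.435)
```

```text
[[ 438.95003814  -54.97389333  150.        ]
 [ 422.97371354 -211.07299532  150.        ]] [[ 439.71179222  -59.50001805  150.        ]
 [ 425.19295359 -211.84559386  150.        ]]
(array([439.58644696, -58.06819407, 141.96578324]), [2.130123881929994, 2.130123881929983])
yaw [[ 6.08527819 44.3694334   0.        ]]
rail [[ 607.21207531   -7.69389714  158.        ]
 [ 628.15845274 -237.10589658  158.        ]]
dp [39.  -3.2 43.5] rot [-0.      0.      0.0003] at [442.9 -89.1 283.5] rpy [-3.142  0.     1.435] f [-0.6  0.1 -0.9] op 70.2 t 25.6
```

```bash
python3 -m creep '[{"dp":[15,-4,15],"angular":[0,0,0],"fingers":70},{"dp":[28,-8,30],"angular":[0,0,0],"fingers":70},{"dp":[33,-8.5,33],"angular":[0,0,0],"fingers":70},{"dp":[33,-8.5,33],"angular":[0,0,0],"fingers":70},{"dp":[33,-8.5,33],"angular":[0,0,0],"fingers":70}]'
python3 -m creep '[{"dp":[0,0,0],"angular":[0,0,0],"fingers":70},{"dp":[0,0,0],"angular":[0,0,0],"fingers":70},{"dp":[0,0,0],"angular":[0,0,0],"fingers":70},{"dp":[0,0,0],"angular":[0,0,0],"fingers":70},{"dp":[0,0,0],"angular":[0,0,0],"fingers":70}]'
python3 - <<'E'
from h import *
im,T=snap('wrist','w18'); im=cv2.convertScaleAbs(im[100:340,210:430],alpha=2,beta=10);cv2.imwrite('pics/w18c.png',cv2.resize(im,None,fx=2.5,fy=2.5,interpolation=cv2.INTER_CUBIC))
print(plane('wrist',[[323,200]],150,T));go([439,-55.5,250],1.434)
E
```

```text
clock: 26.02
eef_pos: [439.2, -55.6, 251.0]
tcp_rot: [3.141, 0.0, 1.436]
contact_force: [0.5, 0.2, 0.2]
opening: 0.822
clock: 26.43
eef_pos: [439.0, -55.7, 250.7]
tcp_rot: [3.141, 0.0, 1.434]
contact_force: [0.3, 0.9, -0.5]
opening: 0.82
[[438.98946802 -56.75303999 150.        ]]
dp [0.2 0.1 0.7] rot [0.0002 0.0001 0.0005] at [438.9 -55.7 250.7] rpy [3.141 0.    1.434] f [ 0.3  0.3 -0. ] op 70.0 t 26.4833
```

View pics/w18c.png

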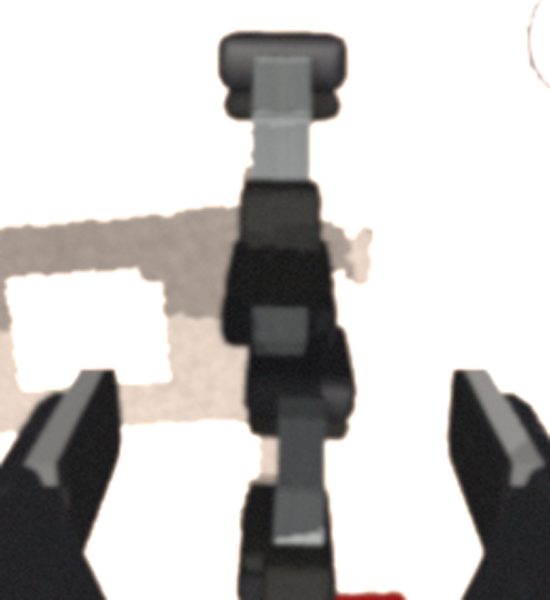

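Run:
```python
from h import *
im=cv2.imread('pics/w18_full.png').astype(float);c=np.clip((im[160:250,290:360]-10)*4,0,255).astype(np.uint8);cv2.imwrite('pics/w18d.png',cv2.resize(c,None,fx=6,fy=6,interpolation=cv2.INTER_CUBIC))
```

```text
(no output)
```

View pics/w18d.png

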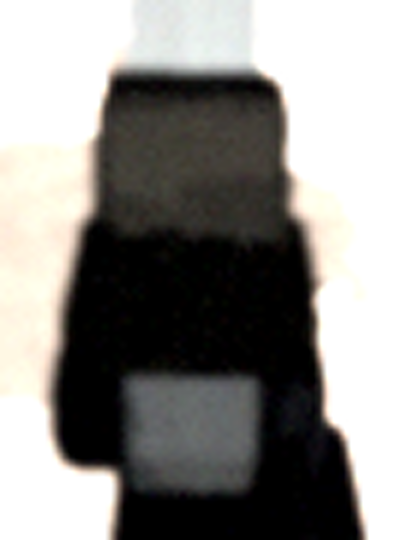

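```bash
python3 -m creep '[{"dp":[0,-0.5,30],"angular":[0,0,0],"fingers":60},{"dp":[0,-0.5,60],"angular":[0,0,0],"fingers":60},{"dp":[0,-0.5,90],"angular":[0,0,0],"fingers":60},{"dp":[0,-0.5,112],"angular":[0,0,0],"fingers":60},{"dp":[0,-0.5,120],"angular":[0,0,0],"fingers":60}]'
python3 -m creep '[{"dp":[0,0,0],"angular":[0,0,0],"fingers":60},{"dp":[0,0,0],"angular":[0,0,0],"fingers":60},{"dp":[0,0,0],"angular":[0,0,0],"fingers":45},{"dp":[0,0,0],"angular":[0,0,0],"fingers":35},{"dp":[0,0,0],"angular":[0,0,0],"fingers":22}]' 40
python3 -m creep '[{"dp":[0,0,0],"angular":[0,0,0],"fingers":22},{"dp":[0,0,0],"angular":[0,0,0],"fingers":22},{"dp":[0,0,0],"angular":[0,0,0],"fingers":22},{"dp":[0,0,0],"angular":[0,0,0],"fingers":22}]'
python3 -m creep '[{"dp":[0,0,-10],"angular":[0,0,0],"fingers":22},{"dp":[0,0,-30],"angular":[0,0,0],"fingers":22},{"dp":[0,0,-60],"angular":[0,0,0],"fingers":22},{"dp":[0,0,-90],"angular":[0,0,0],"fingers":22},{"dp":[0,0,-120],"angular":[0,0,0],"fingers":22}]'
python3 -c "
from h import *
snap('scene','s19',(120,50,440,290),2.5);go([618.8,-114,330],0.1)"
```

```text
clock: 26.9
eef_pos: [436.4, -55.3, 127.8]
tcp_rot: [-3.137, 0.0, 1.435]
contact_force: [0.1, 0.0, -0.5]
opening: 0.702
clock: 27.32
eef_pos: [439.1, -55.5, 131.9]
tcp_rot: [3.14, -0.0, 1.435]
contact_force: [-2.1, 0.1, 6.9]
opening: 0.342
clock: 27.65
eef_pos: [439.1, -55.5, 131.9]
tcp_rot: [3.14, -0.0, 1.434]
contact_force: [-3.1, 0.3, 8.3]
opening: 0.34
clock: 28.07
eef_pos: [437.9, -55.4, 252.7]
tcp_rot: [3.141, -0.0, 1.435]
contact_force: [0.8, 0.7, -3.1]
opening: 0.342
dp [-33.6 184.7 -70.1] rot [ 0.007  -0.0055  1.3348] at [440.9 -55.8 258.4] rpy [ 3.133 -0.     1.435] f [ 1.9 -0.7  4. ] op 29.4 t 28.1167
```

View pics/s19.png

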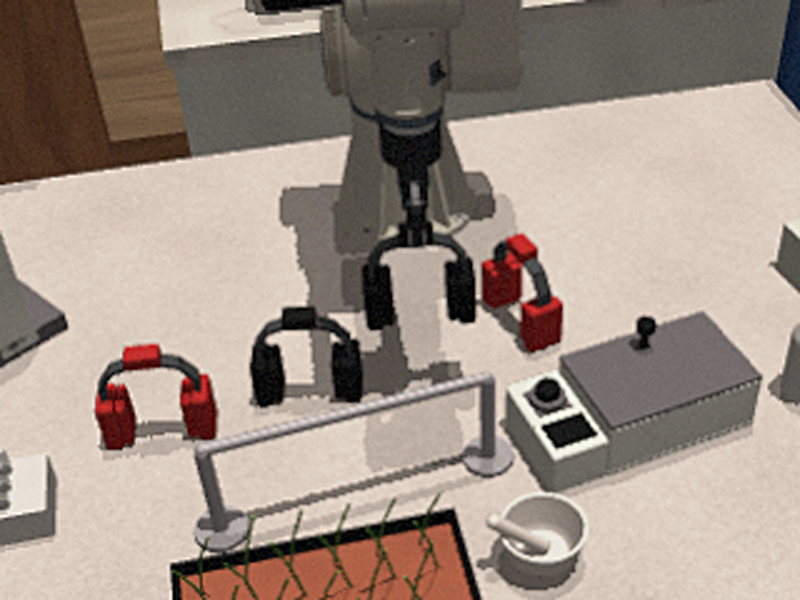

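```bash
python3 -m creep '[{"dp":[0,0,-20],"angular":[0,0,0.08],"fingers":22},{"dp":[0,0,-45],"angular":[0,0,0.18],"fingers":22},{"dp":[0,0,-65],"angular":[0,0,0.28],"fingers":22},{"dp":[0,10,-80],"angular":[0,0,0.38],"fingers":22},{"dp":[0,20,-86],"angular":[0,0,0.48],"fingers":22}]'
python3 -m creep '[{"dp":[0,15,0],"angular":[0,0,0.1],"fingers":22},{"dp":[0,30,0],"angular":[0,0,0.2],"fingers":22},{"dp":[0,45,0],"angular":[0,0,0.3],"fingers":22},{"dp":[0,60,0],"angular":[0,0,0.4],"fingers":22},{"dp":[0,70,0],"angular":[0,0,0.5],"fingers":22}]'
python3 -c "
from h import *
go([618,-114,340],0.1)"
```

```text
clock: 28.53
eef_pos: [458.9, -58.2, 340.0]
tcp_rot: [3.138, -0.002, 0.95]
contact_force: [0.6, -1.2, -2.5]
opening: 0.344
clock: 28.95
eef_pos: [516.0, -99.2, 337.2]
tcp_rot: [3.141, -0.001, 0.45]
contact_force: [-0.9, 0.6, -2.3]
opening: 0.34
dp [85.4 57.7 -2.7] rot [ 0.0006 -0.0007  0.3498] at [516.  -99.2 337.2] rpy [ 3.141e+00 -1.000e-03  4.500e-01] f [-0.9  0.6 -2.3] op 29.0 t 28.95
```

```bash
python3 -m creep '[{"dp":[20,14,0],"angular":[0,0,0.08],"fingers":22},{"dp":[45,30,0],"angular":[0,0,0.18],"fingers":22},{"dp":[65,44,0],"angular":[0,0,0.28],"fingers":22},{"dp":[80,54,-2],"angular":[0,0,0.35],"fingers":22},{"dp":[85,58,-3],"angular":[0,0,0.35],"fingers":22}]'
python3 -m creep '[{"dp":[0,0,0],"angular":[0,0,0],"fingers":22},{"dp":[0,0,0],"angular":[0,0,0],"fingers":22},{"dp":[0,0,0],"angular":[0,0,0],"fingers":22},{"dp":[0,0,0],"angular":[0,0,0],"fingers":22},{"dp":[0,0,0],"angular":[0,0,0],"fingers":22}]'
python3 -m creep '[{"dp":[0,0,0],"angular":[0,0,0],"fingers":22},{"dp":[0,0,0],"angular":[0,0,0],"fingers":22},{"dp":[0,0,0],"angular":[0,0,0],"fingers":22},{"dp":[0,0,0],"angular":[0,0,0],"fingers":22},{"dp":[0,0,0],"angular":[0,0,0],"fingers":22}]'
python3 -c "
from h import *
go([618,-114,340],0.1);snap('wrist','w20')"
```

```text
clock: 29.37
eef_pos: [619.0, -113.6, 339.8]
tcp_rot: [3.141, -0.001, 0.101]
contact_force: [0.2, 0.5, -1.8]
opening: 0.337
clock: 29.78
eef_pos: [616.4, -113.2, 339.9]
tcp_rot: [3.142, -0.0, 0.105]
contact_force: [0.3, -0.7, -2.4]
opening: 0.34
clock: 30.2
eef_pos: [617.1, -113.3, 339.5]
tcp_rot: [-3.142, 0.0, 0.105]
contact_force: [-0.1, -1.3, -2.7]
opening: 0.343
dp [ 0.8  0.7 -0.5] rot [-0.      0.0001  0.0048] at [ 617.1 -113.3  339.5] rpy [-3.142  0.     0.105] f [-0.1 -1.3 -2.7] op 29.3 t 30.2
```

View pics/w20.png

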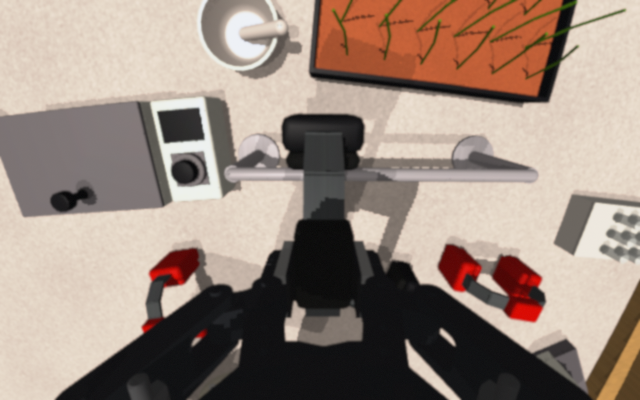

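Run:
```python
from h import *
T=np.load('pics/w20_T.npy'); im=cv2.imread('pics/w20_full.png')
g=cv2.cvtColor(im,cv2.COLOR_BGR2GRAY)
cv2.imwrite('pics/w20c.png',cv2.resize(im[150:200,210:560],None,fx=2.25,fy=2.25,interpolation=cv2.INTER_CUBIC))
p=plane('wrist',[[232,174],[270,174.5],[420,175.5],[500,175.8],[534,176]],154,T);print(p)
v=p[-1]-p[0];print(np.arctan2(v[0],-v[1]), np.linalg.norm(v),(p[0]+p[-1])/2)
```

```text
[[ 610.98359476   -7.20500749  154.        ]
 [ 614.94655997  -51.85109888  154.        ]
 [ 632.16062892 -227.45095231  154.        ]
 [ 642.20535123 -323.78812833  154.        ]
 [ 646.60284081 -366.11028034  154.        ]]
0.09892022288573898 360.66844271566725 [ 628.79321779 -186.65764391  154.        ]
```

View pics/w20c.png

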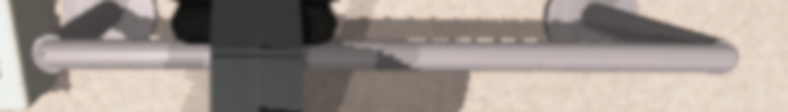

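```bash
python3 -m creep '[{"dp":[3.5,0,15],"angular":[0,0,0],"fingers":22},{"dp":[3.5,0,40],"angular":[0,0,0],"fingers":22},{"dp":[3.5,0,65],"angular":[0,0,0],"fingers":22},{"dp":[3.5,0,85],"angular":[0,0,0],"fingers":22},{"dp":[3.5,0,95],"angular":[0,0,0],"fingers":22}]'
python3 -m creep '[{"dp":[0,0,15],"angular":[0,0,0],"fingers":22},{"dp":[0,0,30],"angular":[0,0,0],"fingers":22},{"dp":[0,0,45],"angular":[0,0,0],"fingers":22},{"dp":[0,0,55],"angular":[0,0,0],"fingers":22},{"dp":[0,0,60],"angular":[0,0,0],"fingers":22}]'
python3 -c "
from h import *
snap('scene','s21',(120,50,440,290),2.5);go([620,-113,163],0.1)"
```

```text
clock: 30.67
eef_pos: [619.3, -112.8, 241.6]
tcp_rot: [-3.141, 0.004, 0.105]
contact_force: [-0.4, -0.5, -2.3]
opening: 0.339
clock: 31.08
eef_pos: [620.3, -112.9, 183.4]
tcp_rot: [-3.141, 0.001, 0.105]
contact_force: [0.1, 0.1, -2.4]
opening: 0.34
dp [-0.1  0.1 20.1] rot [-0.0005  0.0017  0.0048] at [ 620.1 -112.9  183.1] rpy [-3.141e+00  2.000e-03  1.050e-01] f [-0.9  0.  -3.3] op 29.1 t 31.1333
```

View pics/s21.png

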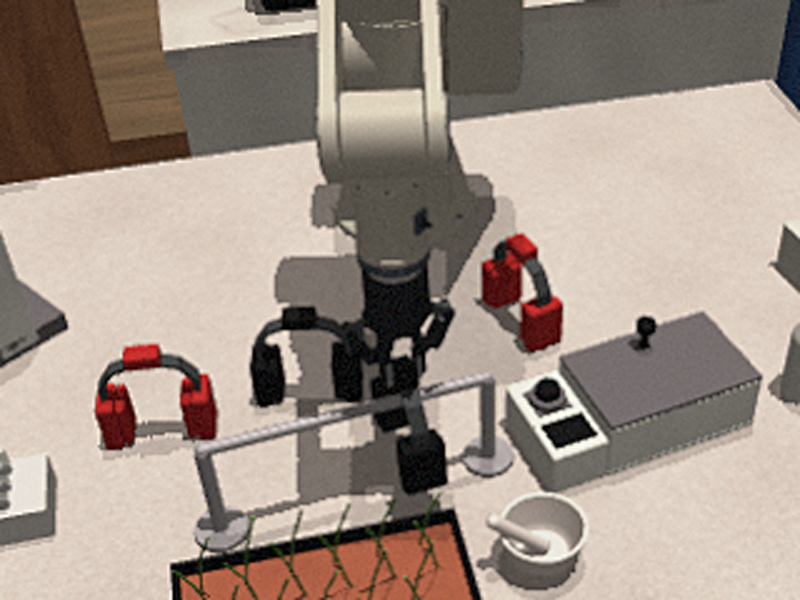

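```bash
python3 -m creep '[{"dp":[0,0,6],"angular":[0,0,0],"fingers":22},{"dp":[0,0,11],"angular":[0,0,0],"fingers":22},{"dp":[0,0,15],"angular":[0,0,0],"fingers":22},{"dp":[0,0,18],"angular":[0,0,0],"fingers":22},{"dp":[0,0,18],"angular":[0,0,0],"fingers":22}]'
python3 -m creep '[{"dp":[0,0,1],"angular":[0,0,0],"fingers":22},{"dp":[0,0,1],"angular":[0,0,0],"fingers":22},{"dp":[0,0,1],"angular":[0,0,0],"fingers":22}]'
```

```text
clock: 31.55
eef_pos: [620.4, -112.9, 166.0]
tcp_rot: [-3.141, 0.001, 0.105]
contact_force: [-1.5, 0.1, -3.3]
opening: 0.34
clock: 31.8
eef_pos: [620.8, -113.0, 165.7]
tcp_rot: [3.142, -0.0, 0.105]
contact_force: [0.6, 0.2, -2.1]
opening: 0.337
```

```bash
python3 -m creep '[{"dp":[0,0,1],"angular":[0,0,0],"fingers":22},{"dp":[0,0,2],"angular":[0,0,0],"fingers":22},{"dp":[0,0,2],"angular":[0,0,0],"fingers":22},{"dp":[0,0,2],"angular":[0,0,0],"fingers":22}]'
python3 -m creep '[{"dp":[0,0,1],"angular":[0,0,0],"fingers":22},{"dp":[0,0,2],"angular":[0,0,0],"fingers":22},{"dp":[0,0,2],"angular":[0,0,0],"fingers":22},{"dp":[0,0,2],"angular":[0,0,0],"fingers":22}]'
```

```text
clock: 32.13
eef_pos: [620.6, -113.0, 163.5]
tcp_rot: [-3.142, 0.0, 0.105]
contact_force: [-0.1, 0.4, -2.6]
opening: 0.341
clock: 32.47
eef_pos: [620.7, -113.0, 161.8]
tcp_rot: [3.141, -0.0, 0.105]
contact_force: [-1.0, 0.7, 1.1]
opening: 0.336
```

Weight is transferred onto the bar at z≈162 as predicted; release.

```bash
python3 -m creep '[{"dp":[0,0,0],"angular":[0,0,0],"fingers":30},{"dp":[0,0,0],"angular":[0,0,0],"fingers":36},{"dp":[0,0,0],"angular":[0,0,0],"fingers":45},{"dp":[0,0,0],"angular":[0,0,0],"fingers":55},{"dp":[0,0,-5],"angular":[0,0,0],"fingers":55}]'
python3 -m creep '[{"dp":[0,0,-10],"angular":[0,0,0],"fingers":55},{"dp":[0,0,-30],"angular":[0,0,0],"fingers":55},{"dp":[0,0,-60],"angular":[0,0,0],"fingers":55},{"dp":[0,0,-90],"angular":[0,0,0],"fingers":55},{"dp":[0,0,-115],"angular":[0,0,0],"fingers":60}]'
python3 -c "
from h import *
snap('scene','s22',(120,50,440,290),2.5);go([424,-211,280],1.34)"
```

```text
clock: 32.88
eef_pos: [620.1, -112.9, 165.8]
tcp_rot: [-3.141, 0.001, 0.105]
contact_force: [0.1, -0.2, 0.7]
opening: 0.646
clock: 33.3
eef_pos: [621.0, -113.0, 284.7]
tcp_rot: [3.141, -0.002, 0.105]
contact_force: [1.5, 0.1, 0.8]
opening: 0.7
dp [-208.4   76.1    8.4] rot [ 0.0076 -0.0059 -1.2353] at [ 623.2 -113.5  290. ] rpy [ 3.139 -0.009  0.105] f [ 2.  -0.3  4.2] op 60.1 t 33.35
```

View pics/s22.png

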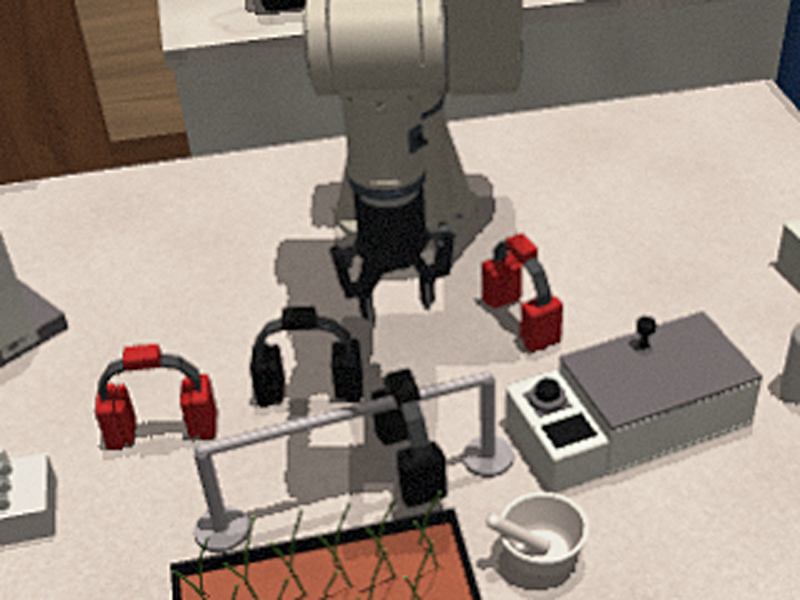

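```bash
python3 -m creep '[{"dp":[-20,7,0],"angular":[0,0,-0.12],"fingers":60},{"dp":[-40,14,0],"angular":[0,0,-0.24],"fingers":60},{"dp":[-60,21,0],"angular":[0,0,-0.36],"fingers":60},{"dp":[-80,28,0],"angular":[0,0,-0.48],"fingers":60},{"dp":[-100,36,0],"angular":[0,0,-0.6],"fingers":60}]'
python3 -c "
from h import *
go([424,-211,265],1.34)"
```

```text
clock: 33.77
eef_pos: [524.1, -159.5, 282.3]
tcp_rot: [3.141, -0.001, 0.711]
contact_force: [0.2, -0.4, 0.8]
opening: 0.705
dp [-109.5  -26.3   17.3] rot [ 1.00e-03 -3.00e-04 -6.29e-01] at [ 524.1 -159.5  282.3] rpy [ 3.141e+00 -1.000e-03  7.110e-01] f [ 0.2 -0.4  0.8] op 60.2 t 33.7667
```

```bash
python3 -m creep '[{"dp":[-25,-6,4],"angular":[0,0,-0.12],"fingers":60},{"dp":[-50,-12,8],"angular":[0,0,-0.24],"fingers":60},{"dp":[-75,-18,12],"angular":[0,0,-0.36],"fingers":60},{"dp":[-95,-23,16],"angular":[0,0,-0.48],"fingers":60},{"dp":[-110,-26,17],"angular":[0,0,-0.6],"fingers":60}]'
python3 -m creep '[{"dp":[0,0,0],"angular":[0,0,-0.03],"fingers":60},{"dp":[0,0,0],"angular":[0,0,-0.03],"fingers":60},{"dp":[0,0,0],"angular":[0,0,-0.03],"fingers":60},{"dp":[0,0,0],"angular":[0,0,-0.03],"fingers":60},{"dp":[0,0,0],"angular":[0,0,-0.03],"fingers":60}]'
python3 -m creep '[{"dp":[0,0,0],"angular":[0,0,0],"fingers":60},{"dp":[0,0,0],"angular":[0,0,0],"fingers":60},{"dp":[0,0,0],"angular":[0,0,0],"fingers":60}]'
python3 - <<'E'
from h import *
go([424,-211,250],1.34)
im,T=snap('wrist','w23')
im=im.astype(float);c=np.clip((im[60:340,240:420]-5)*2.5,0,255).astype(np.uint8);cv2.imwrite('pics/w23c.png',cv2.resize(c,None,fx=2.1,fy=2.1,interpolation=cv2.INTER_CUBIC))
E
```

```text
clock: 34.18
eef_pos: [422.5, -211.1, 264.8]
tcp_rot: [-3.141, 0.0, 1.31]
contact_force: [-0.3, -0.4, -0.7]
opening: 0.701
clock: 34.6
eef_pos: [424.8, -210.6, 264.8]
tcp_rot: [3.141, 0.0, 1.334]
contact_force: [-0.1, -0.6, 0.0]
opening: 0.702
clock: 34.85
eef_pos: [424.4, -210.5, 264.5]
tcp_rot: [-3.141, -0.0, 1.335]
contact_force: [0.8, -0.7, -0.6]
opening: 0.701
dp [-0.6 -0.3 14.5] rot [-0.0002 -0.0001 -0.005 ] at [ 424.4 -210.5  264.5] rpy [-3.141 -0.     1.335] f [ 0.8 -0.7 -0.6] op 59.9 t 34.85
```

View pics/w23.png

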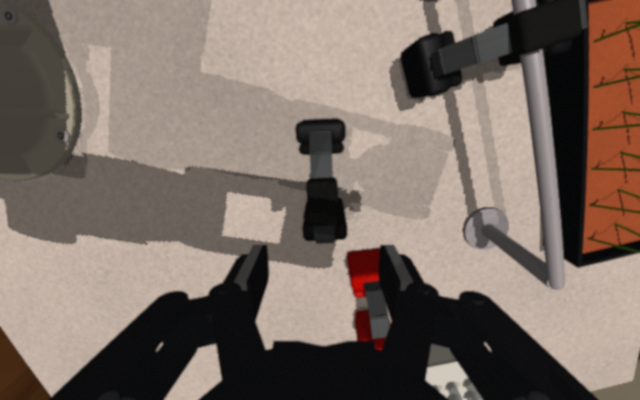

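View pics/w23c.png

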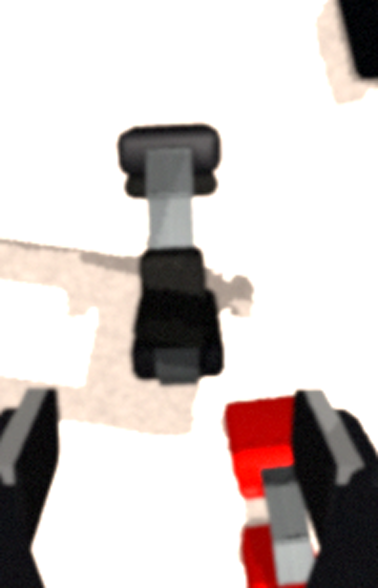

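Run:
```python
from h import *
T=np.load('pics/w23_T.npy')
p=plane('wrist',[[323.3,203.3]],150,T);print(p)
q=plane('wrist',[[171/2.1+240,150/2.1+60],[179/2.1+240,365/2.1+60]],110,T);v=q[0]-q[1];print('yaw',np.arctan2(v[1],v[0]))
print(tri(ray('wrist',[323.3,203.3],T),ray('wrist',[207/2.3+230,515/2.3+70],np.load('pics/w17_T.npy'))))
go([p[0,0],p[0,1],131.5],1.30)
```

```text
[[ 422.86803852 -219.03943347  150.        ]]
yaw 1.3703689610148568
(array([ 421.06523403, -225.57667699,  129.84185686]), [0.2383545179920844, 0.23835451799202126])
dp [ -8.6   0.5 133. ] rot [-0.0001 -0.      0.0349] at [ 424.4 -210.6  264.5] rpy [-3.141 -0.     1.335] f [ 0.8 -0.1  0.6] op 59.9 t 34.9
```

```bash
python3 -m creep '[{"dp":[0,0,20],"angular":[0,0,0],"fingers":60},{"dp":[-2,0,40],"angular":[0,0,0],"fingers":60},{"dp":[-4,0,60],"angular":[0,0,0],"fingers":60},{"dp":[-4,0,64],"angular":[0,0,0],"fingers":60},{"dp":[-4,0,64],"angular":[0,0,0],"fingers":60}]'
python3 -m creep '[{"dp":[0,0,0],"angular":[0,0,0],"fingers":60},{"dp":[0,0,0],"angular":[0,0,0],"fingers":60},{"dp":[0,0,0],"angular":[0,0,0],"fingers":60},{"dp":[0,0,0],"angular":[0,0,0],"fingers":60},{"dp":[0,0,0],"angular":[0,0,0],"fingers":60}]'
python3 - <<'E'
from h import *
go([422.9,-214,200],1.32)
im,T=snap('wrist','w24')
im=im.astype(float);c=np.clip((im[130:340,230:420]-5)*3.5,0,255).astype(np.uint8);cv2.imwrite('pics/w24c.png',cv2.resize(c,None,fx=2.8,fy=2.8,interpolation=cv2.INTER_CUBIC))
E
```

```text
clock: 35.32
eef_pos: [422.6, -214.2, 199.5]
tcp_rot: [-3.139, -0.001, 1.335]
contact_force: [-0.2, 0.0, -0.3]
opening: 0.702
clock: 35.73
eef_pos: [423.7, -214.7, 201.2]
tcp_rot: [3.14, 0.0, 1.335]
contact_force: [-0.5, 0.4, -0.2]
opening: 0.698
dp [ 0.5 -0.9  1.2] rot [0.0011 0.0003 0.0149] at [ 423.7 -214.7  201.2] rpy [3.14  0.    1.335] f [-0.5  0.4 -0.2] op 59.7 t 35.7333
```

View pics/w24c.png

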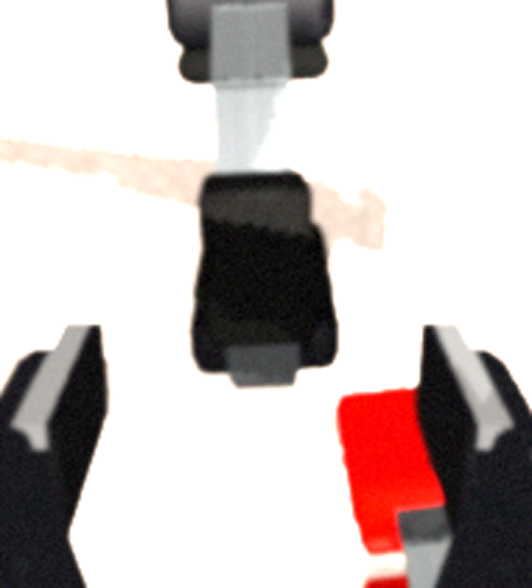

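Run:
```python
from h import *
T=np.load('pics/w24_T.npy');f=lambda u,v:[u/2.8+230,v/2.8+130]
print(plane('wrist',[f(257,195),f(257,182),f(260,268),f(262,345)],150,T))
print(plane('wrist',[f(200,230),f(318,230)],150,T))
```

```text
[[ 426.70335121 -199.7672481   150.        ]
 [ 427.51617915 -196.42043393  150.        ]
 [ 422.73699503 -219.41887497  150.        ]
 [ 417.96865218 -241.4504909   150.        ]]
[[ 410.21842424 -205.50825314  150.        ]
 [ 439.7276128  -212.64719913  150.        ]]
```

```bash
python3 -m creep '[{"dp":[-4.5,0,20],"angular":[0,0,0],"fingers":60},{"dp":[-4.5,0,40],"angular":[0,0,0],"fingers":60},{"dp":[-4.5,0,58],"angular":[0,0,0],"fingers":60},{"dp":[-4.5,0,67],"angular":[0,0,0],"fingers":60},{"dp":[-4.5,0,70],"angular":[0,0,0],"fingers":60}]'
python3 -m creep '[{"dp":[0,0,0],"angular":[0,0,0],"fingers":60},{"dp":[0,0,0],"angular":[0,0,0],"fingers":60},{"dp":[0,0,0],"angular":[0,0,0],"fingers":45},{"dp":[0,0,0],"angular":[0,0,0],"fingers":35},{"dp":[0,0,0],"angular":[0,0,0],"fingers":22}]' 40
python3 -m creep '[{"dp":[0,0,0],"angular":[0,0,0],"fingers":22},{"dp":[0,0,0],"angular":[0,0,0],"fingers":22},{"dp":[0,0,0],"angular":[0,0,0],"fingers":22},{"dp":[0,0,0],"angular":[0,0,0],"fingers":22}]'
python3 -m creep '[{"dp":[0,0,-10],"angular":[0,0,0],"fingers":22},{"dp":[0,0,-30],"angular":[0,0,0],"fingers":22},{"dp":[0,0,-60],"angular":[0,0,0],"fingers":22},{"dp":[0,0,-90],"angular":[0,0,0],"fingers":22},{"dp":[0,0,-120],"angular":[0,0,0],"fingers":22}]'
python3 -m creep '[{"dp":[0,0,-30],"angular":[0,0,0.08],"fingers":22},{"dp":[0,0,-55],"angular":[0,0,0.18],"fingers":22},{"dp":[0,0,-75],"angular":[0,0,0.28],"fingers":22},{"dp":[0,0,-86],"angular":[0,0,0.38],"fingers":22},{"dp":[0,0,-88],"angular":[0,0,0.48],"fingers":22}]'
python3 -c "
from h import *
snap('scene','s25',(120,50,440,290),2.5);go([636,-262,340],0.1)"
```

```text
clock: 36.2
eef_pos: [421.5, -218.5, 129.3]
tcp_rot: [-3.139, -0.001, 1.335]
contact_force: [0.0, -0.7, 0.1]
opening: 0.706
clock: 36.62
eef_pos: [422.8, -219.2, 131.5]
tcp_rot: [3.14, 0.0, 1.335]
contact_force: [0.1, 0.8, 2.7]
opening: 0.347
clock: 36.95
eef_pos: [422.8, -219.2, 131.5]
tcp_rot: [3.14, 0.0, 1.335]
contact_force: [-0.7, 0.1, 6.1]
opening: 0.342
clock: 37.37
eef_pos: [421.8, -218.7, 252.4]
tcp_rot: [-3.141, -0.0, 1.335]
contact_force: [0.3, -1.3, -2.3]
opening: 0.346
clock: 37.78
eef_pos: [423.0, -219.3, 342.0]
tcp_rot: [3.137, -0.001, 0.85]
contact_force: [-0.3, 0.0, -2.4]
opening: 0.344
dp [109.9 187.8   1.8] rot [ 0.0027 -0.002   0.7428] at [ 422.7 -219.1  341.1] rpy [ 3.138e+00 -1.000e-03  8.430e-01] f [ 0.1 -0.8 -2.3] op 29.4 t 37.8333
```

View pics/s25.png

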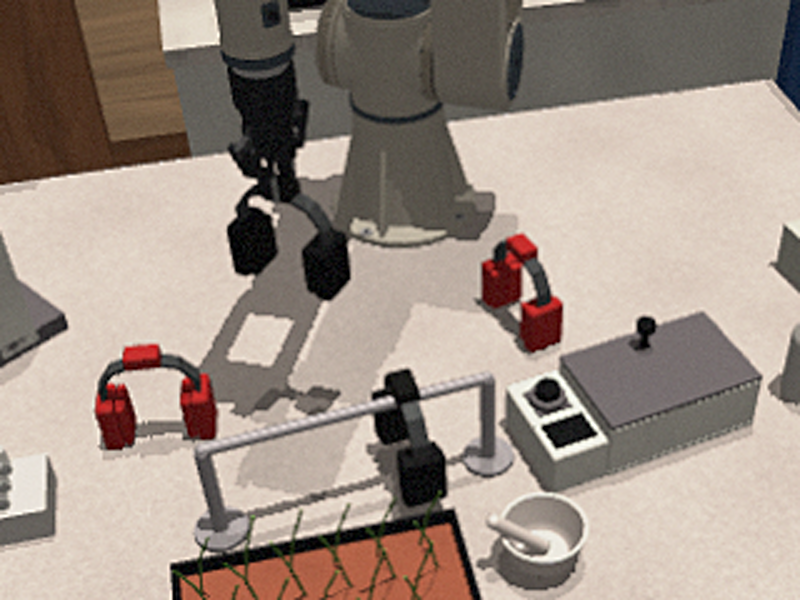

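```bash
python3 -m creep '[{"dp":[18,30,0],"angular":[0,0,0.12],"fingers":22},{"dp":[36,62,0],"angular":[0,0,0.24],"fingers":22},{"dp":[54,94,0],"angular":[0,0,0.36],"fingers":22},{"dp":[72,124,0],"angular":[0,0,0.48],"fingers":22},{"dp":[88,152,0],"angular":[0,0,0.6],"fingers":22}]'
python3 -c "
from h import *
go([635.5,-262,340],0.1)"
```

```text
clock: 38.25
eef_pos: [596.2, -252.3, 338.3]
tcp_rot: [-3.141, 0.0, 0.252]
contact_force: [-0.2, 1.0, -2.0]
opening: 0.342
dp [35.7 19.2 -1.7] rot [-0.0004  0.0004  0.1515] at [ 596.2 -252.3  338.3] rpy [-3.141  0.     0.252] f [-0.2  1.  -2. ] op 29.2 t 38.25
```

```bash
python3 -m creep '[{"dp":[18,10,0],"angular":[0,0,0.08],"fingers":22},{"dp":[30,16,0],"angular":[0,0,0.15],"fingers":22},{"dp":[35.5,19,0],"angular":[0,0,0.15],"fingers":22},{"dp":[35.5,19,0],"angular":[0,0,0.15],"fingers":22},{"dp":[35.5,19,0],"angular":[0,0,0.15],"fingers":22}]'
python3 -m creep '[{"dp":[0,0,0],"angular":[0,0,0],"fingers":22},{"dp":[0,0,0],"angular":[0,0,0],"fingers":22},{"dp":[0,0,0],"angular":[0,0,0],"fingers":22},{"dp":[0,0,0],"angular":[0,0,0],"fingers":22},{"dp":[0,0,0],"angular":[0,0,0],"fingers":22}]'
python3 -c "
from h import *
go([635.5,-262,340],0.1);snap('wrist','w26')"
```

```text
clock: 38.67
eef_pos: [633.1, -261.6, 338.2]
tcp_rot: [-3.141, 0.001, 0.108]
contact_force: [0.2, 0.6, -2.1]
opening: 0.341
clock: 39.08
eef_pos: [633.6, -261.8, 338.8]
tcp_rot: [3.141, -0.0, 0.105]
contact_force: [-0.0, 0.0, -2.6]
opening: 0.337
dp [ 1.9  0.4 -1.2] rot [ 0.0001 -0.0003  0.005 ] at [ 633.6 -261.8  338.8] rpy [ 3.141 -0.     0.105] f [-0.   0.  -2.6] op 28.8 t 39.0833
```

View pics/w26.png

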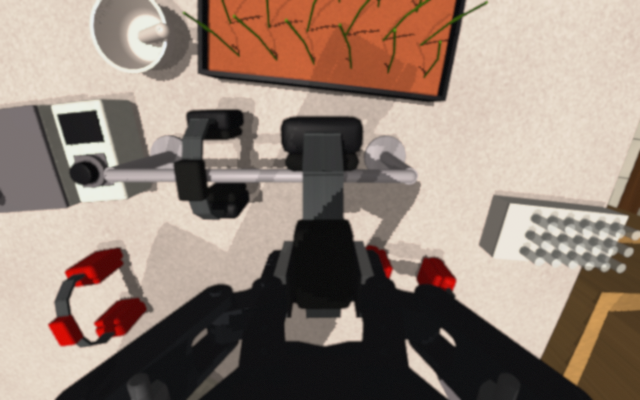

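```bash
python3 - <<'E'
from h import *
T=np.load('pics/w26_T.npy');print(plane('wrist',[[378,250],[430,262]],78,T))
print(plane('wrist',[[110,175],[250,175],[412,177]],154,T))
E
python3 -m creep '[{"dp":[2,0,15],"angular":[0,0,0],"fingers":22},{"dp":[2,0,40],"angular":[0,0,0],"fingers":22},{"dp":[2,0,65],"angular":[0,0,0],"fingers":22},{"dp":[2,0,85],"angular":[0,0,0],"fingers":22},{"dp":[2,0,95],"angular":[0,0,0],"fingers":22}]'
python3 -m creep '[{"dp":[0,0,15],"angular":[0,0,0],"fingers":22},{"dp":[0,0,30],"angular":[0,0,0],"fingers":22},{"dp":[0,0,45],"angular":[0,0,0],"fingers":22},{"dp":[0,0,55],"angular":[0,0,0],"fingers":22},{"dp":[0,0,60],"angular":[0,0,0],"fingers":22}]'
python3 -m creep '[{"dp":[0,0,5],"angular":[0,0,0],"fingers":22},{"dp":[0,0,10],"angular":[0,0,0],"fingers":22},{"dp":[0,0,14],"angular":[0,0,0],"fingers":22},{"dp":[0,0,17],"angular":[0,0,0],"fingers":22},{"dp":[0,0,17],"angular":[0,0,0],"fingers":22}]'
```

```text
[[ 509.50098758 -362.51783739   78.        ]
 [ 496.55197672 -449.59189592   78.        ]]
[[ 611.71622273   -8.09257654  154.        ]
 [ 628.67325336 -177.02637929  154.        ]
 [ 646.09532411 -366.56251126  154.        ]]
clock: 39.55
eef_pos: [634.6, -261.0, 240.5]
tcp_rot: [-3.14, 0.003, 0.105]
contact_force: [-0.7, 0.4, -3.0]
opening: 0.345
clock: 39.97
eef_pos: [635.5, -261.4, 182.4]
tcp_rot: [-3.141, 0.001, 0.105]
contact_force: [-0.5, -0.5, -1.9]
opening: 0.338
clock: 40.38
eef_pos: [635.7, -261.5, 166.2]
tcp_rot: [-3.141, 0.0, 0.105]
contact_force: [-0.4, 0.3, -2.8]
opening: 0.342
```

```bash
python3 -m creep '[{"dp":[0,0,1],"angular":[0,0,0],"fingers":22},{"dp":[0,0,2],"angular":[0,0,0],"fingers":22},{"dp":[0,0,3],"angular":[0,0,0],"fingers":22},{"dp":[0,0,3],"angular":[0,0,0],"fingers":22}]'
python3 -m creep '[{"dp":[0,0,1],"angular":[0,0,0],"fingers":22},{"dp":[0,0,1.5],"angular":[0,0,0],"fingers":22},{"dp":[0,0,1.5],"angular":[0,0,0],"fingers":22},{"dp":[0,0,1.5],"angular":[0,0,0],"fingers":22}]'
```

```text
clock: 40.72
eef_pos: [635.9, -261.6, 163.5]
tcp_rot: [3.142, -0.0, 0.105]
contact_force: [0.0, 0.2, -2.1]
opening: 0.338
clock: 41.05
eef_pos: [635.9, -261.5, 162.0]
tcp_rot: [-3.142, 0.0, 0.105]
contact_force: [-0.5, 0.4, -2.6]
opening: 0.342
```

```bash
python3 -m creep '[{"dp":[0,0,1],"angular":[0,0,0],"fingers":22},{"dp":[0,0,1],"angular":[0,0,0],"fingers":22},{"dp":[0,0,1],"angular":[0,0,0],"fingers":22}]'
python3 -m creep '[{"dp":[0,0,0],"angular":[0,0,0],"fingers":30},{"dp":[0,0,0],"angular":[0,0,0],"fingers":36},{"dp":[0,0,0],"angular":[0,0,0],"fingers":45},{"dp":[0,0,0],"angular":[0,0,0],"fingers":55},{"dp":[0,0,-5],"angular":[0,0,0],"fingers":55}]'
python3 -m creep '[{"dp":[0,0,-10],"angular":[0,0,0],"fingers":55},{"dp":[0,0,-30],"angular":[0,0,0],"fingers":55},{"dp":[0,0,-60],"angular":[0,0,0],"fingers":55},{"dp":[0,0,-90],"angular":[0,0,0],"fingers":55},{"dp":[0,0,-125],"angular":[0,0,0],"fingers":55}]'
python3 -m creep '[{"dp":[-35,0,0],"angular":[0,0,0],"fingers":55},{"dp":[-70,0,-20],"angular":[0,0,0],"fingers":55},{"dp":[-105,0,-40],"angular":[0,0,0],"fingers":55},{"dp":[-140,0,-50],"angular":[0,0,0],"fingers":55},{"dp":[-170,0,-50],"angular":[0,0,0],"fingers":55}]'
python3 -m creep '[{"dp":[-15,0,0],"angular":[0,0,0],"fingers":55},{"dp":[-25,0,0],"angular":[0,0,0],"fingers":55},{"dp":[-30,0,0],"angular":[0,0,0],"fingers":55},{"dp":[-30,0,0],"angular":[0,0,0],"fingers":55},{"dp":[-30,0,0],"angular":[0,0,0],"fingers":55}]'
python3 -c "
from h import *
snap('scene','s27',(120,50,440,290),2.5);snap('top','t27',(180,80,500,300),2.5);snap('wrist','w27')"
```

```text
clock: 41.3
eef_pos: [636.0, -261.6, 161.4]
tcp_rot: [3.141, -0.0, 0.105]
contact_force: [-2.1, 0.5, 1.0]
opening: 0.345
clock: 41.72
eef_pos: [635.3, -261.4, 165.2]
tcp_rot: [-3.141, 0.001, 0.105]
contact_force: [-0.4, 0.6, -0.1]
opening: 0.644
clock: 42.13
eef_pos: [635.3, -261.4, 292.4]
tcp_rot: [-3.141, 0.001, 0.105]
contact_force: [1.8, -0.1, -1.0]
opening: 0.646
clock: 42.55
eef_pos: [465.8, -279.9, 344.8]
tcp_rot: [3.138, -0.004, 0.105]
contact_force: [0.2, -1.5, 0.5]
opening: 0.647
clock: 42.97
eef_pos: [437.8, -282.5, 340.9]
tcp_rot: [-3.141, -0.0, 0.105]
contact_force: [0.9, -0.3, -0.0]
opening: 0.647
```

View pics/s27.png

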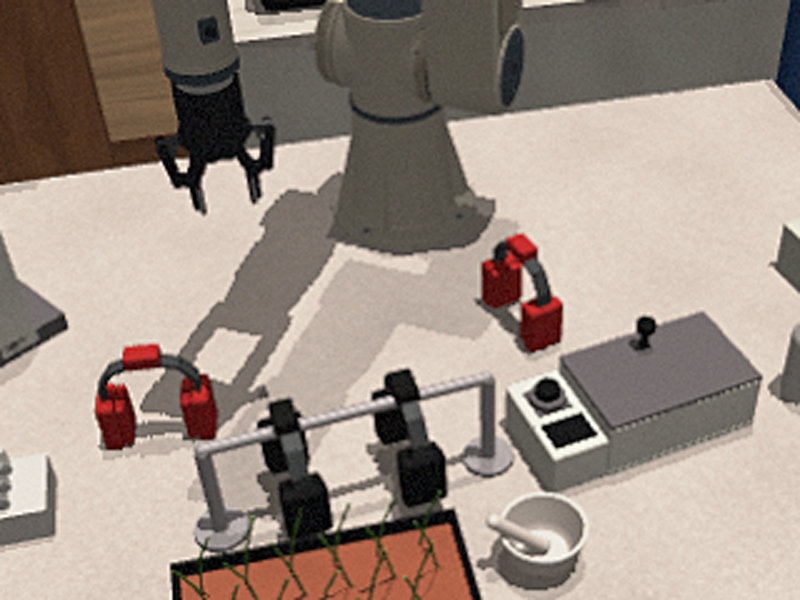

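View pics/t27.png

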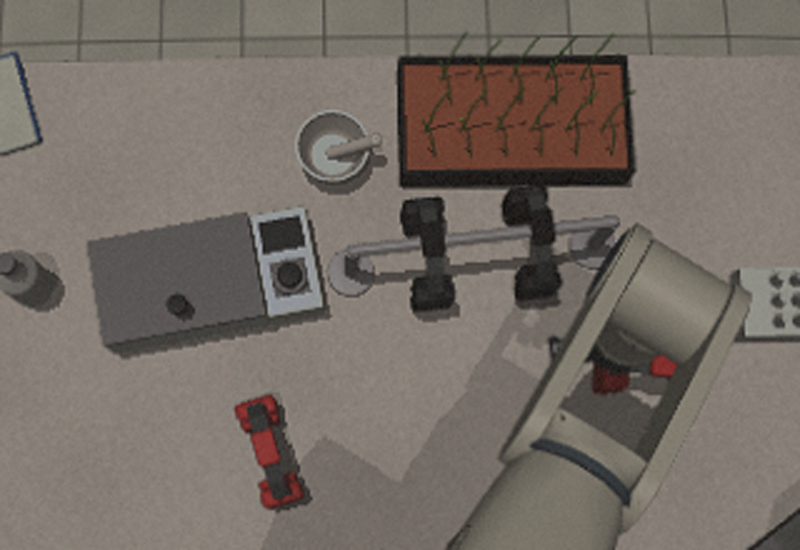

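View pics/w27.png

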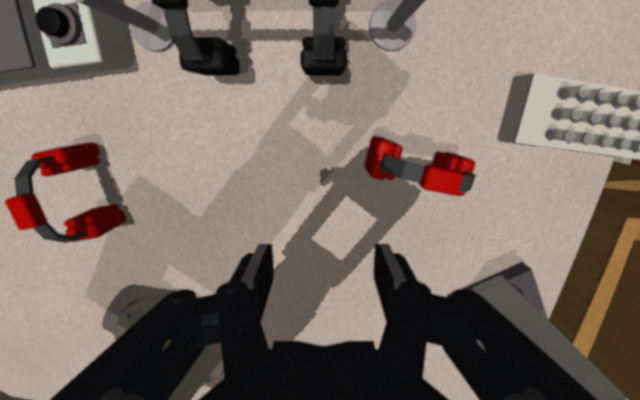

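```bash
python3 -m creep '[{"dp":[0,0,0],"angular":[0,0,0],"fingers":55},{"dp":[0,0,0],"angular":[0,0,0],"fingers":55},{"dp":[0,0,0],"angular":[0,0,0],"fingers":55},{"dp":[0,0,0],"angular":[0,0,0],"fingers":55},{"dp":[0,0,0],"angular":[0,0,0],"fingers":55}]'; python3 -c "
from h import *
print(r.sign_off())"
```

```text
clock: 43.53
eef_pos: [437.1, -282.5, 341.0]
tcp_rot: [-3.142, 0.0, 0.105]
contact_force: [0.0, -0.2, -0.0]
opening: 0.645
the job is handed in; nothing more can be done
None
```

I handed the job in at 43.5 s with every step carried out; sign-off gave no verdict. There were two jars and two black ear defenders in the scene.

- **Jars:** both stand in wells (the middle one and the +y one) on the tub floor. The wrist view before closing the lid put them within about 2 mm of the well centres. They could not be seen again once the lid was shut.
- **Lid:** pushed down to a hard stop, with the fingertip at 93 mm and the force rising from 21 to 40 N over 0.3 mm. The angle itself was not measured, but the final pictures show it flush.
- **Plunger:** pressed to its stop (8 N spring force rising to 26 N with no further travel), then released. It looks up in the last views.
- **Ear defenders:** both hang straight across the bar, about 75 mm either side of its middle, and the gripper was clear of everything. The two red pairs were not touched. The mortar and wash bottle stand where they were.
- **Disagreement between cameras:** the top camera read 4 to 8 mm off from the settled wrist camera at object height. I went by the wrist camera, and the grasps and fits agreed with it. Wrist-plus-top triangulation also put the jar tops too low, at 37 to 49 mm. Two wrist views gave 63 mm, against the stated 66 mm.

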